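# Secure a tube block on the shaker platform

### The job

Get the shaker ready: swing the latch open, set the tube block down in the pocket of the white platform, swing the latch fully shut again over its end, then secure it with every retaining bar that lies on the bench, each pushed right through a pair of facing holes in the two rails (any pair, one bar per pair, from either side) until its handle is up against the rail. Keep the block upright and do not knock over the bottle or the beaker.

Things in the scene. Friction and masses are not known exactly. Their poses are not given: they have to be found in the camera images.
- platform: fixed white platform; origin on the bench under the pocket's centre, x along pocket and rails, y across. Deck x -120..95, y -85..85, top at z 25 mm. Two upright aluminium rails along x (x -58..82, y 55..65 and -65..-55, tops z 112), each with three 15 mm round through holes facing the other rail's: x -40, 11, 62, z 99, 2 mm chamfers. Near end: latch post
- pocket (a point): centre of the pocket floor on the deck, 25 mm above the bench, axes as the platform's. The pocket is 154 (x) x 54 (y) mm inside a 16 mm high flared grey lip. A seated block has its origin here, its length along x (either way round), its top 85 mm above the bench
- latch (a joint): dark steel swing latch on an upright axis: 0 open (nose to platform -y, pin to +y), 1.57 rad shut at its stop (nose along +x over the block's end, pin to -x); shuts counter-clockwise. Friction (0.08 Nm) holds it; starts at 1.0 to 1.5, blocking the pocket (under 0.2 it is clear). Arm 94 x 18 x 8 mm, underside at z 87, 2 mm above a seated block's top, covering 22 mm of it
- latch_pin (a point): mid-height of the black upright pin on the latch's tail, 12 mm diameter, 36 mm tall (95 to 131 mm above the bench), to be pinched or pushed; it runs on a circle of radius 44 mm about latch_pivot
- latch_pivot (a point): axis of the latch, 97 mm from the pocket's centre along the platform's -x, 87 mm above the bench
- block: grey plastic tube block 150 (x) x 50 (y) x 60 (z) mm, 0.35 to 0.65 kg, beige tube caps standing 4 mm proud of its top (not to be gripped); origin at the centre of its underside, x along its length, z up. Starts standing on the bench at the platform's right (-y); can be gripped across its 50 mm width
- bar1: steel bar (two or three alike present), 170 mm, 80 g, lying on the bench left of the platform: 12 mm round shank 140 mm long, last 10 mm tapering to 5 mm; at the other end a flat handle 30 (x) x 22 (y) x 12 (z) mm, flush with the shank above and below, too wide for the holes. Origin at mid-length on one flat side, 6 mm off the axis; x to the tip (tip +85, shoulder -55). Either face may be up
- bar1_shoulder (a point): on the bar's axis at the shoulder, where the handle ends and the shank begins; the middle of the handle, to be gripped across its 22 mm width, is 15 mm behind it
- bar1_tip (a point): on the bar's axis at the tapered end, 140 mm ahead of the shoulder
- bar2: steel bar (two or three alike present), 170 mm, 80 g, lying on the bench left of the platform: 12 mm round shank 140 mm long, last 10 mm tapering to 5 mm; at the other end a flat handle 30 (x) x 22 (y) x 12 (z) mm, flush with the shank above and below, too wide for the holes. Origin at mid-length on one flat side, 6 mm off the axis; x to the tip (tip +85, shoulder -55). Either face may be up
- bar2_shoulder (a point): on the bar's axis at the shoulder, where the handle ends and the shank begins; the middle of the handle, to be gripped across its 22 mm width, is 15 mm behind it
- bar2_tip (a point): on the bar's axis at the tapered end, 140 mm ahead of the shoulder
- bar3: steel bar (two or three alike present), 170 mm, 80 g, lying on the bench left of the platform: 12 mm round shank 140 mm long, last 10 mm tapering to 5 mm; at the other end a flat handle 30 (x) x 22 (y) x 12 (z) mm, flush with the shank above and below, too wide for the holes. Origin at mid-length on one flat side, 6 mm off the axis; x to the tip (tip +85, shoulder -55). Either face may be up
- bar3_shoulder (a point): on the bar's axis at the shoulder, where the handle ends and the shank begins; the middle of the handle, to be gripped across its 22 mm width, is 15 mm behind it
- bar3_tip (a point): on the bar's axis at the tapered end, 140 mm ahead of the shoulder
- left_hole1 (a point): centre of hole 1 (counted from the robot's side) on the outer face of the left (+y) rail, 99 mm above the bench
- left_hole2 (a point): centre of hole 2 (counted from the robot's side) on the outer face of the left (+y) rail, 99 mm above the bench
- left_hole3 (a point): centre of hole 3 (counted from the robot's side) on the outer face of the left (+y) rail, 99 mm above the bench
- right_hole1 (a point): centre of hole 1 (counted from the robot's side) on the outer face of the right (-y) rail, 99 mm above the bench
- right_hole2 (a point): centre of hole 2 (counted from the robot's side) on the outer face of the right (-y) rail, 99 mm above the bench
- right_hole3 (a point): centre of hole 3 (counted from the robot's side) on the outer face of the right (-y) rail, 99 mm above the bench
- reagent: tall amber bottle, 60 mm diameter, 150 mm tall, loose bystander standing to the right of the platform; origin under its centre
- beaker: glass beaker, 64 mm diameter, 80 mm tall, loose bystander beyond the block on the right; origin under its centre
Mind the look-alikes: they are no part of the job. Leave any yellow look-alike of the bar2 alone. Leave any blue look-alike of the block alone.

How it is judged:
By the outcome, as a careful person would: the job done as asked, in the order asked, and still so for the second after the job is handed in, with the robot touching nothing.
Of bar1, bar2, bar3 only 2 to 3 are there at a start; the rules pass over those that are not, and their reading is None.
At some moment in a run one of block, bar1, bar2, bar3 may be knocked a few centimetres aside while the robot is not near it.
Once in a run the grip may slacken for a moment while it holds something.
It also fails if it takes over 210 s, if anything falls off the work surface, if the arm or the gripper's body presses on something with over 40 N, if the wrist force passes 120 N, or if a joint passes its speed limit or range.

### The arm

A 6-joint arm with a two-finger parallel gripper is mounted at the origin on the work surface. World frame = base frame: x ahead of the robot, y to its left, z up, the work surface at z = 0. Lengths are in m, angles in degrees, forces in N, time in s.
With the tool pointing down it reaches from about 0.375 to 0.9 m from the base axis. Payload 3.1 kg.
Tool frame: the origin (TCP) lies at the very end of the fingers, on their centre line; the grasp point (between the pads) lies 19 mm behind it; z points along the fingers, y is the line along which they close (so a half turn about z gives the same grasp; the last joint's range is limited). The gripper opens to 87 mm and grips with 3 to 60 N. Pads are 19 mm wide; open, the fingers measure 117 mm over their backs; the gripper's body (75 mm by 190 mm) begins 51 mm behind the grasp point.
Start: joints at [-77.664, 30.224, 82.088, -0, 67.689, -10.227], TCP at [0.24, -0.577, 0.223] pointing down, gripper open.
Joint ranges: [-176.69, 176.69], [-43.24, 126.21], [12.49, 139.97], [-82, 262], [0, 151.66], [-163.58, 163.58]. Speed limits (degrees/s): [159.86, 159.86, 180, 180, 180, 180].

### API

Orientations are given as a 3x3 rotation matrix whose columns are the frame's x, y, z axes.
In Python, from rig import bot gives the robot as it stands.
- The arm moves only by the tool move_arm, never from a script. Its argument "increments" is a list of rows, each an object with "xyz": the shift along the tool's x, y, z in mm, a list of three; "roll": the turn about the tool's z in rad; "grip": the opening in per cent of the stroke, from 0 (shut) to 100 (fully open). A call has 1 to 5 rows; each row shifts and turns the commanded pose from where the row before left it, along the tool's axes as they then stand; what a row does not reach is not made up. A row lasts 1/12 s, in which the tool goes at most 41.7 mm and 7.16 degrees, less where a joint would pass 70% of its speed; a pose out of reach is approached as far as the arm can. A call is refused whole if a number of a shift passes 41.7 or a number of a turn 0.125, either way. A call with a gripper value outside its range is refused whole. The fingers move at their own pace and stop on an object; the grip force is fixed at half the most. Time passes only in rows, so rows that do not move let the fingers close. It gives the time, the measured TCP pose, the force, the opening and the grip force at its end, in the units of the state.
- bot.read_state(): the state, without advancing time (a new reading comes with each control period).
- bot.capture(name): name is "scene" or "top" or "wrist"; returns (picture, depth): 480x640x3 uint8, red, green, blue; 480x640 float32, m along the optical axis (not along the pixel's ray), 0 where there is no reading.
- bot.camera_model(name): a dict with "intrinsics" (3x3 intrinsics, pixels), "D" ([k1, k2, p1, p2, k3] as OpenCV has them; the pictures are not rectified), "rvec" (rotation vector, rad) and "tvec" (3), from world to camera coordinates, as OpenCV has them; the wrist camera has in their place "tool_from_camera" (4x4, takes a point from camera to tool coordinates, whose origin is the TCP and whose axes are the flange's). Camera axes: x right, y down, z forward; pixel columns grow to the right and rows downward; lengths in m; the calibration is good to about 2 mm. A picture is of the moment at which its call begins: read the wrist's pose just before it. camera_model takes no time and is no camera call.
- bot.hand_in(): hands the job in; it is judged then, once.
Trained networks look in the newest picture that a camera, given by its name, has taken for a name from the list of things; names that differ only in an ending like _2 or _b are one class to them, and where a whole thing is asked for, a point or a joint stands for the part that bears it (a point fixed in the world has none). Each returns a list of dicts, best first, with "conf" (0 to 1); they miss things now and then, are a little off and sometimes report something else, mostly with a low value. They report only what shows in the picture. A call takes as long as a camera call. They do not tell look-alikes from the thing itself.
- bot.spot_in(label, camera): "at" ([x, y, z] in m, in the coordinates of the camera as it stood for that picture, good to about 4 mm: the middle of the surface that is visible of it).
- bot.trace(label, camera): "mask" (480x640 bool, what is visible of it).
The state is a dict: "time_s": time; "joint_positions": joint angles; "qvel": joint speeds; "tau": joint torques, N m; "position": TCP position; "tcp_rot": TCP orientation; "force": force on the tool from outside, world axes, zero at the start; "moment": the same for the moment, N m; "opening": opening from 0.0 (shut) to 1.0 (fully open); "grasp_force": force on a finger pad.
Only numpy, scipy, OpenCV 4.12 (cv2) and the standard library are available. Lean on these libraries where they do the work, as an engineer would, in place of code of your own. Each camera call takes 0.05 s, during which the arm holds its last target. There are 200 camera calls.

## Working session

There is one attempt and no reset: what is moved stays moved. The work goes in short steps, Python scripts to look and compute and a tool call to move; the robot and the scene stay as the last step left them, time stands still between calls to the robot, and variables do not carry over. Pictures are saved under pics/ and viewed, at most 14 in all, crops included, and the job is handed in when it is done.

Besides the shell and the picture viewer there is one more tool, called after ">>>" in YAML: its name, and indented under it one key for each argument. move_arm: Moves the arm, as the interface text tells. Its arguments: {"type":"object","properties":{"increments":{"type":"array"}},"required":["increments"]}

```bash
mkdir -p pics; ls; cat > h.py <<'E'
import numpy as np, cv2
from rig import bot
def cam2world(cam, st=None):
    m=bot.camera_model(cam)
    if cam=='wrist':
        st=st or bot.read_state()
        T=np.eye(4);T[:3,:3]=np.array(st['tcp_rot']);T[:3,3]=st['position']
        return T@np.array(m['tool_from_camera'])
    R=cv2.Rodrigues(np.array(m['rvec'],float))[0];t=np.array(m['tvec'],float).ravel()
    T=np.eye(4);T[:3,:3]=R.T;T[:3,3]=-R.T@t
    return T
def cloud(cam,depth,T):
    m=bot.camera_model(cam);K=np.array(m['intrinsics'],float);D=np.array(m['D'],float)
    v,u=np.mgrid[0:480,0:640]
    p=cv2.undistortPoints(np.stack([u.ravel(),v.ravel()],1).astype(np.float64)[:,None],K,D).reshape(480,640,2)
    P=np.dstack([p*depth[...,None],depth])
    W=P@T[:3,:3].T+T[:3,3]
    W[depth<=0]=np.nan
    return W
def save(n,im): cv2.imwrite('pics/'+n+'.png',im[...,::-1])
def snap(cam):
    T=cam2world(cam); im,d=bot.capture(cam); return im,cloud(cam,d,T),T
E
python3 - <<'E'
from h import *
for c in ['top','scene']:
    im,W,T=snap(c); save(c+'0',im); np.save(c+'0.npy',W)
    print(c,T[:3,3].round(3),T[:3,2].round(2))
    for l in ['platform','block','bar1','latch','latch_pin','bar1_tip','bar1_shoulder','left_hole1','right_hole3','reagent','beaker','pocket']:
        try:
            for r in bot.spot_in(l,c): print(l,(T[:3,:3]@r['at']+T[:3,3]).round(4),round(r['conf'],2))
        except Exception as e: print(l,e)
E
```

```text
pics
top [ 0.382 -0.01   1.257] [ 0.07  0.01 -1.  ]
platform [ 0.5879 -0.0869  0.0237] 0.82
block [ 0.4686 -0.2834  0.0636] 0.87
block [ 0.3536 -0.4357  0.0643] 0.86
bar1 [0.5218 0.4459 0.0121] 0.9
bar1 [0.4295 0.2708 0.0098] 0.74
bar1 [0.2831 0.358  0.0116] 0.73
bar1 [0.6185 0.237  0.0089] 0.51
bar1 [ 0.4989 -0.0865  0.0947] 0.43
latch [ 0.4978 -0.087   0.0949] 0.58
latch_pin [ 0.4972 -0.088   0.0924] 0.82
latch_pin [0.4289 0.2716 0.0135] 0.73
latch_pin [ 0.5834 -0.0824  0.0206] 0.2
bar1_tip [0.6167 0.2368 0.0082] 0.85
bar1_tip [ 0.5813 -0.082   0.0212] 0.73
bar1_shoulder [0.6222 0.2365 0.0103] 0.76
left_hole1 [ 0.5843 -0.0825  0.021 ] 0.85
right_hole3 [ 0.5881 -0.0852  0.0239] 0.55
reagent [ 0.5014 -0.0847  0.0928] 0.73
reagent [ 0.6808 -0.3142  0.1021] 0.66
beaker [ 0.5582 -0.4664  0.0483] 0.94
pocket [ 0.5822 -0.0859  0.0248] 0.81
scene [1.36  0.102 0.857] [-0.75 -0.09 -0.66]
platform [ 0.6138 -0.0864  0.0281] 0.77
block [ 0.4899 -0.2857  0.0562] 0.96
block [ 0.3921 -0.4216  0.0643] 0.75
block [ 0.6153 -0.0843  0.0278] 0.58
bar1 [0.5212 0.4494 0.0103] 0.89
bar1 [0.2883 0.3695 0.0133] 0.79
bar1 [0.6178 0.2406 0.0061] 0.63
bar1 [0.4362 0.2724 0.0091] 0.56
latch [ 0.4969 -0.0901  0.0917] 0.58
latch [0.434  0.2641 0.0092] 0.32
latch_pin [ 0.4971 -0.0806  0.0919] 0.58
bar1_tip [ 0.6144 -0.0875  0.0238] 0.54
bar1_shoulder [0.6201 0.2425 0.013 ] 0.93
left_hole1 [ 0.6171 -0.0833  0.0253] 0.89
right_hole3 [ 0.4995 -0.0827  0.0923] 0.74
right_hole3 [ 0.6171 -0.0832  0.0237] 0.59
reagent [ 0.7091 -0.3162  0.0865] 0.9
beaker [ 0.5615 -0.4518  0.0568] 0.57
beaker [0.4311 0.2682 0.0116] 0.41
pocket [ 0.6154 -0.091   0.0253] 0.64
```

View pics/top0.png

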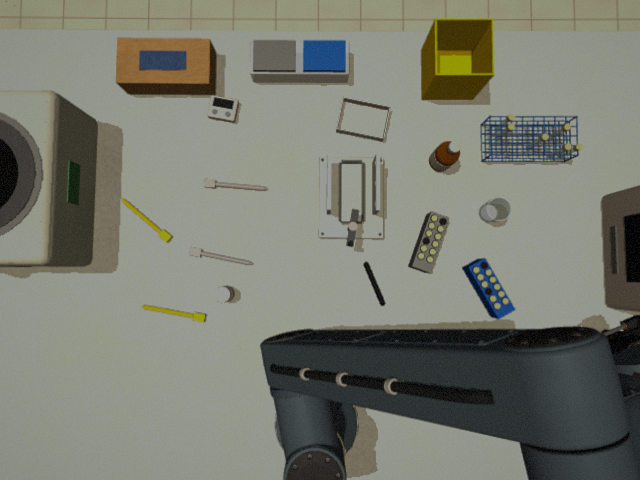

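View pics/scene0.png

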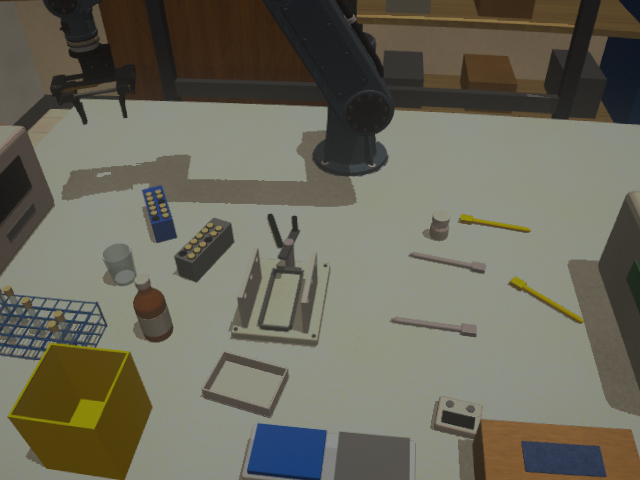

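The top view shows the following:
- **Bars:** two grey steel bars, with handles at px (208,183) and (195,252) and tips to the right. The yellow look-alikes are at (147,220) and (175,313).
- **Blocks:** the grey block is at (430,242), and the blue look-alike is at (488,287).
- **Platform and latch:** the platform is centred near (352,195), with the latch at (353,228) close to shut.
- **Other objects:** a black rod at (374,283) is not part of the job. The bottle is at (443,155) and the beaker at (495,210).

```bash
python3 - <<'E'
from h import *
W=np.load('top0.npy'); im=cv2.imread('pics/top0.png')[...,::-1]
def rect(m,name):
    P=W[m][:,:2]; P=P[np.isfinite(P).all(1)]
    (c,s,a)=cv2.minAreaRect((P*1000).astype(np.float32)); print(name,len(P),np.round(c,1),np.round(s,1),round(a,1))
    return P
x,y,z=W[...,0],W[...,1],W[...,2]
def box(x0,x1,y0,y1,z0,z1): return (x>x0)&(x<x1)&(y>y0)&(y<y1)&(z>z0)&(z<z1)
rect(box(.42,.75,-.2,.02,.015,.035),'deck')
rect(box(.42,.75,-.2,.02,.102,.12)&(y>-.08),'railL')
rect(box(.55,.75,-.2,.02,.102,.12)&(y<-.11),'railR')
rect(box(.40,.55,-.15,-.03,.085,.105),'latcharm')
rect(box(.40,.55,-.15,-.03,.115,.14),'pin')
rect(box(.38,.56,-.36,-.22,.05,.07),'block')
for n,(u0,v0,u1,v1) in dict(A=(200,175,272,194),B=(186,244,257,268)).items():
    m=np.zeros((480,640),bool); m[v0:v1,u0:u1]=1
    m&=(z>.006); P=rect(m,n)
    Q=P*1000;c=Q.mean(0);U=np.linalg.svd(Q-c)[2][0];t=(Q-c)@U; print(c,U,np.degrees(np.arctan2(U[1],U[0])),t.min(),t.max())
s=bot.read_state(); print(np.round(s['tcp_rot'],3),s['position'],s['opening']); print(np.round(bot.camera_model('wrist')['tool_from_camera'],3)); print(bot.camera_model('wrist')['intrinsics'])
E
```

```text
deck 4052 [615.9 -89.1] [267.8 171. ] 0.2
railL 238 [566.7 -37.8] [233.2  35.9] 11.3
railR 211 [ 616.3 -147.3] [  9.3 129.8] 89.7
latcharm 265 [500.7 -93.1] [ 91.7 117.9] 3.0
pin 23 [460.6 -80.6] [10.2 10.4] 44.4
block 1182 [ 470.6 -287.5] [ 50.5 150.8] 70.3
A 325 [620.6 214.1] [180.2  37.6] 84.1
[621.2249116 230.6384757] [-0.08619414 -0.99627836] -94.9446959517444 -73.68071581051876 106.53172881712285
B 330 [432.4 257.9] [ 61.  175.7] 0.4
[431.67117738 265.55944569] [0.17953323 0.98375191] 79.6574267534943 -95.93273105010975 83.57172108534468
[[ 0.923  0.384 -0.   ]
 [ 0.384 -0.923 -0.   ]
 [-0.     0.    -1.   ]] [ 0.23981634 -0.57715068  0.22256956] 0.9968315689147303
[[ 0.001 -0.964 -0.267  0.074]
 [ 1.     0.001  0.001 -0.001]
 [-0.001 -0.267  0.964 -0.162]
 [ 0.     0.     0.     1.   ]]
[[347.60123984   0.         316.77792216]
 [  0.         347.60123984 237.42163781]
 [  0.           0.           1.        ]]
```

>>> move_arm:
  increments:
    - {"xyz":[0,0,-10],"roll":0.0985,"grip":100}
    - {"xyz":[0,0,-10],"roll":0.0985,"grip":100}
    - {"xyz":[0,0,-10],"roll":0.0985,"grip":100}
    - {"xyz":[0,0,-10],"roll":0.0985,"grip":100}
    - {"xyz":[0,0,0],"roll":0,"grip":100}

```text
time_s: 1.72
position: [0.2402, -0.5785, 0.2648]
tcp_rot: [[1.0, -0.002, 0.001], [-0.002, -1.0, -0.005], [0.001, 0.005, -1.0]]
force: [-0.8, -0.7, 0.5]
opening: 1.004
grasp_force: 0.0
```

>>> move_arm:
  increments:
    - {"xyz":[19,-32,0],"roll":0,"grip":100}
    - {"xyz":[19,-32,0],"roll":0,"grip":100}
    - {"xyz":[19,-32,0],"roll":0,"grip":100}
    - {"xyz":[19,-32,0],"roll":0,"grip":100}
    - {"xyz":[19,-32,0],"roll":0,"grip":100}

```text
time_s: 2.13
position: [0.3352, -0.4154, 0.262]
tcp_rot: [[1.0, 0.002, -0.0], [0.002, -1.0, 0.001], [-0.0, -0.001, -1.0]]
force: [0.7, -0.7, -0.3]
opening: 1.001
grasp_force: 0.0
```

>>> move_arm:
  increments:
    - {"xyz":[19,-32,0],"roll":0,"grip":100}
    - {"xyz":[19,-32,0],"roll":0,"grip":100}
    - {"xyz":[19,-32,0],"roll":0,"grip":100}
    - {"xyz":[19,-32,0],"roll":0,"grip":100}
    - {"xyz":[19,-32,0],"roll":0,"grip":100}

```text
time_s: 2.55
position: [0.4303, -0.2554, 0.2622]
tcp_rot: [[1.0, 0.002, -0.0], [0.002, -1.0, 0.0], [-0.0, -0.0, -1.0]]
force: [0.7, -0.4, -0.3]
opening: 1.007
grasp_force: 0.0
```

>>> move_arm:
  increments:
    - {"xyz":[19,-32,0],"roll":0,"grip":100}
    - {"xyz":[19,-32,0],"roll":0,"grip":100}
    - {"xyz":[19,-32,0],"roll":0,"grip":100}
    - {"xyz":[19,-32,0],"roll":0,"grip":100}
    - {"xyz":[19,-32,0],"roll":0,"grip":100}

```text
time_s: 2.97
position: [0.5253, -0.0953, 0.2622]
tcp_rot: [[1.0, 0.003, -0.0], [0.003, -1.0, 0.0], [-0.0, -0.0, -1.0]]
force: [0.8, -0.3, -0.8]
opening: 0.999
grasp_force: 0.0
```

>>> move_arm:
  increments:
    - {"xyz":[5,-5,0],"roll":0,"grip":100}
    - {"xyz":[0,0,0],"roll":0,"grip":100}
    - {"xyz":[0,0,0],"roll":0,"grip":100}

```text
time_s: 3.22
position: [0.5296, -0.0922, 0.2621]
tcp_rot: [[1.0, 0.003, -0.001], [0.003, -1.0, -0.0], [-0.001, 0.0, -1.0]]
force: [0.7, -0.6, -0.1]
opening: 0.999
grasp_force: 0.0
```

```bash
python3 - <<'E'
from h import *
im,W,T=snap('wrist'); save('w1',im); np.save('w1.npy',W)
s=bot.read_state(); print(np.round(s['tcp_rot'],3),s['position'],s['joint_positions'],s['force'])
x,y,z=W[...,0],W[...,1],W[...,2]
def box(x0,x1,y0,y1,z0,z1): return (x>x0)&(x<x1)&(y>y0)&(y<y1)&(z>z0)&(z<z1)
def rect(m,name):
    P=W[m][:,:2]; (c,s,a)=cv2.minAreaRect((P*1000).astype(np.float32)); print(name,len(P),np.round(c,1),np.round(s,1),round(a,2),'z',np.median(W[m][:,2]))
rect(box(.46,.75,-.2,.02,.018,.035),'deck')
rect(box(.53,.75,-.07,.02,.106,.12),'railL')
rect(box(.53,.75,-.2,-.11,.106,.12),'railR')
rect(box(.40,.60,-.15,-.03,.088,.105),'latcharm')
rect(box(.40,.55,-.15,-.03,.12,.14),'pin')
E
```

```text
[[ 1.     0.001 -0.001]
 [ 0.001 -1.    -0.   ]
 [-0.001  0.    -1.   ]] [ 0.52927473 -0.09283344  0.26214317] [-2.18447932e+01  2.07889079e+01  9.18915898e+01 -4.62946970e-02
  6.73752230e+01  6.81332254e+01] [0.21970965 0.18802177 0.54897478]
deck 18609 [611.4 -86.6] [170.9 264.2] 89.72 z 0.02478758813492693
railL 2160 [611.8 -26.8] [ 11.  140.4] 89.42 z 0.11159416517978499
railR 2163 [ 611.4 -146.6] [ 10.6 140.4] 89.73 z 0.11175619879697635
latcharm 1994 [526.2 -86.8] [113.8 147.1] 89.8 z 0.09503782555786244
pin 157 [460.7 -79.2] [ 9.3 11.6] 8.25 z 0.13015548035967017
```

View pics/w1.png

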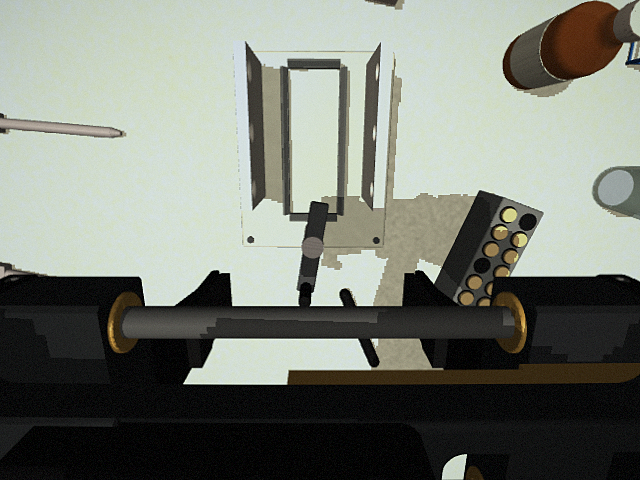

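The wrist view shows the platform with yaw about -0.3° and its origin near (0.600,-0.087). The latch pin is at px (306,292), and its nose, at (318,208), blocks the pocket. I'll pinch the pin and swing it.

>>> move_arm:
  increments:
    - {"xyz":[-23,-4.5,20],"roll":0,"grip":80}
    - {"xyz":[-23,-4.5,20],"roll":0,"grip":80}
    - {"xyz":[-23,-4.5,20],"roll":0,"grip":80}
    - {"xyz":[0,0,25],"roll":0,"grip":80}
    - {"xyz":[0,0,25],"roll":0,"grip":80}

```text
time_s: 3.68
position: [0.4588, -0.0799, 0.1522]
tcp_rot: [[1.0, -0.002, 0.0], [-0.002, -1.0, -0.0], [0.0, 0.0, -1.0]]
force: [1.3, 0.1, -0.4]
opening: 0.81
grasp_force: 0.0
```

>>> move_arm:
  increments:
    - {"xyz":[0,0,25],"roll":0,"grip":80}
    - {"xyz":[0,0,23],"roll":0,"grip":80}
    - {"xyz":[0,0,0],"roll":0,"grip":80}
    - {"xyz":[0,0,0],"roll":0,"grip":0}
    - {"xyz":[0,0,0],"roll":0,"grip":0}

```text
time_s: 4.1
position: [0.4613, -0.0798, 0.1054]
tcp_rot: [[1.0, -0.002, 0.001], [-0.002, -1.0, -0.001], [0.001, 0.001, -1.0]]
force: [-0.2, 0.1, 1.3]
opening: 0.718
grasp_force: 0.0
```

>>> move_arm:
  increments:
    - {"xyz":[0,0,0],"roll":0,"grip":0}
    - {"xyz":[0,0,0],"roll":0,"grip":0}
    - {"xyz":[0,0,0],"roll":0,"grip":0}
    - {"xyz":[0,0,0],"roll":0,"grip":0}
    - {"xyz":[0,0,0],"roll":0,"grip":0}

```text
time_s: 4.52
position: [0.4612, -0.0787, 0.1051]
tcp_rot: [[1.0, 0.0, 0.001], [0.0, -1.0, -0.0], [0.001, 0.0, -1.0]]
force: [-0.8, 0.1, -0.7]
opening: 0.356
grasp_force: 0.0
```

>>> move_arm:
  increments:
    - {"xyz":[0,0,0],"roll":0,"grip":0}
    - {"xyz":[0,0,0],"roll":0,"grip":0}
    - {"xyz":[0,0,0],"roll":0,"grip":0}
    - {"xyz":[0,0,0],"roll":0,"grip":0}
    - {"xyz":[0,0,0],"roll":0,"grip":0}

```text
time_s: 4.93
position: [0.4611, -0.0789, 0.1046]
tcp_rot: [[1.0, 0.0, 0.0], [0.0, -1.0, -0.0], [0.0, 0.0, -1.0]]
force: [-0.0, -1.7, 1.0]
opening: 0.13
grasp_force: 30.0
```

>>> move_arm:
  increments:
    - {"xyz":[1.9,-7.5,0],"roll":0,"grip":0}
    - {"xyz":[3.2,-7,0],"roll":0,"grip":0}
    - {"xyz":[4.3,-6.3,0],"roll":0,"grip":0}
    - {"xyz":[5.4,-5.5,0],"roll":0,"grip":0}

```text
time_s: 5.27
position: [0.4738, -0.0531, 0.1045]
tcp_rot: [[1.0, 0.0, -0.004], [0.0, -1.0, -0.002], [-0.004, 0.002, -1.0]]
force: [-4.7, -7.8, 2.8]
opening: 0.125
grasp_force: 30.0
```

>>> move_arm:
  increments:
    - {"xyz":[6.3,-4.4,0],"roll":0,"grip":0}
    - {"xyz":[6.9,-3.3,0],"roll":0,"grip":0}
    - {"xyz":[7.4,-2.1,0],"roll":0,"grip":0}
    - {"xyz":[7.2,-0.7,0],"roll":0,"grip":0}
    - {"xyz":[0,0,0],"roll":0,"grip":0}

```text
time_s: 5.68
position: [0.4992, -0.0436, 0.1042]
tcp_rot: [[1.0, 0.003, -0.011], [0.003, -1.0, -0.003], [-0.011, 0.003, -1.0]]
force: [-10.7, -11.4, 7.6]
opening: 0.132
grasp_force: 30.0
```

>>> move_arm:
  increments:
    - {"xyz":[0,0,0],"roll":0,"grip":0}
    - {"xyz":[0,0,0],"roll":0,"grip":40}
    - {"xyz":[0,0,0],"roll":0,"grip":40}
    - {"xyz":[0,0,0],"roll":0,"grip":40}
    - {"xyz":[0,0,0],"roll":0,"grip":40}

```text
time_s: 6.1
position: [0.5038, -0.0416, 0.1045]
tcp_rot: [[1.0, -0.0, 0.0], [-0.0, -1.0, 0.0], [0.0, -0.0, -1.0]]
force: [0.6, -0.8, -0.1]
opening: 0.34
grasp_force: 0.0
```

>>> move_arm:
  increments:
    - {"xyz":[0,0,-36],"roll":0,"grip":100}
    - {"xyz":[0,0,-36],"roll":0,"grip":100}
    - {"xyz":[0,0,-36],"roll":0,"grip":100}
    - {"xyz":[0,0,-36],"roll":0,"grip":100}
    - {"xyz":[-4,35,0],"roll":0,"grip":100}

```text
time_s: 6.52
position: [0.504, -0.0737, 0.2555]
tcp_rot: [[1.0, 0.006, 0.014], [0.006, -1.0, -0.001], [0.014, 0.002, -1.0]]
force: [1.1, -1.2, -0.7]
opening: 0.689
grasp_force: 0.0
```

>>> move_arm:
  increments:
    - {"xyz":[-5,35,0],"roll":0,"grip":100}
    - {"xyz":[-5,35,0],"roll":0,"grip":100}
    - {"xyz":[-5,35,0],"roll":0,"grip":100}
    - {"xyz":[-5,35,0],"roll":0,"grip":100}
    - {"xyz":[-5,35,0],"roll":0,"grip":100}

```text
time_s: 6.93
position: [0.4743, -0.2529, 0.2486]
tcp_rot: [[1.0, 0.0, 0.001], [0.0, -1.0, 0.0], [0.001, -0.0, -1.0]]
force: [0.4, -0.8, 0.3]
opening: 0.984
grasp_force: 0.0
```

>>> move_arm:
  increments:
    - {"xyz":[-5,36,0],"roll":0.0873,"grip":100}
    - {"xyz":[0,0,0],"roll":0.0873,"grip":100}
    - {"xyz":[0,0,0],"roll":0.0873,"grip":100}
    - {"xyz":[0,0,0],"roll":0.0873,"grip":100}
    - {"xyz":[0,0,0],"roll":0,"grip":100}

```text
time_s: 7.35
position: [0.4696, -0.2878, 0.2483]
tcp_rot: [[0.939, -0.344, -0.0], [-0.344, -0.939, 0.001], [-0.0, -0.001, -1.0]]
force: [0.8, -0.1, -0.0]
opening: 1.0
grasp_force: 0.0
```

```bash
cat >> h.py <<'E'
def rect(P,name):
    (c,s,a)=cv2.minAreaRect((P[:,:2]*1000).astype(np.float32)); print(name,len(P),np.round(c,1),np.round(s,1),round(a,2),'z',np.median(P[:,2]).round(4))
def box(W,x0,x1,y0,y1,z0,z1):
    x,y,z=W[...,0],W[...,1],W[...,2]; return W[(x>x0)&(x<x1)&(y>y0)&(y<y1)&(z>z0)&(z<z1)]
def tool(dx,dy,dz=0):
    R=np.array(bot.read_state()['tcp_rot']); return (R.T@[dx,dy,dz]).round(1)
E
python3 - <<'E'
from h import *
im,W,T=snap('wrist'); save('w2',im)
s=bot.read_state(); print(np.round(s['tcp_rot'],3),s['position'])
rect(box(W,.36,.58,-.39,-.19,.052,.0625),'blocktop')
rect(box(W,.36,.58,-.39,-.19,.052,.07),'blocktop+caps')
rect(box(W,.40,.56,-.18,-.03,.115,.14),'pin')
P=box(W,.36,.58,-.39,-.19,.0585,.0625);print(len(P))
E
```

```text
[[ 0.94  -0.341 -0.   ]
 [-0.341 -0.94   0.001]
 [-0.    -0.    -1.   ]] [ 0.46960699 -0.28762362  0.24832007]
blocktop 5399 [ 451.6 -332.9] [148.5 149.8] 70.39 z 0.0598
blocktop+caps 7050 [ 451.6 -332.9] [148.5 149.8] 70.39 z 0.0602
pin 0 [0. 0.] [0. 0.] 0.0 z nan
5069
  return _methods._mean(a, axis=axis, dtype=dtype,
  ret = ret.dtype.type(ret / rcount)
```

View pics/w2.png

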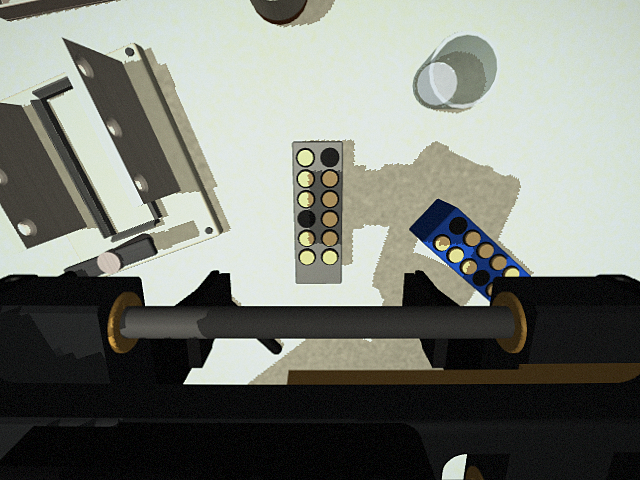

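The wrist view shows the grey block (not the blue one at 470,250) at px (318,212), lined up with the tool. The latch at (110,260) has swung clear of the pocket. I'll refine the block's pose next.

```bash
python3 - <<'E'
from h import *
im,W,T=snap('wrist')
C=W[130:290,285:352].reshape(-1,3); P=C[(C[:,2]>.054)&(C[:,2]<.072)]; rect(P,'block')
m=np.array([*(cv2.minAreaRect((P[:,:2]*1000).astype(np.float32))[0])])/1000
s=bot.read_state(); d=m-np.array(s['position'])[:2]; print(tool(d[0]*1000,d[1]*1000), np.degrees(np.arctan2(s['tcp_rot'][1][0],s['tcp_rot'][0][0])))
E
```

```text
block 6902 [ 468.2 -286.5] [ 50.1 149.5] 70.5 z 0.0602
[-1.7 -0.4  0. ] -19.871380705753964
```

>>> move_arm:
  increments:
    - {"xyz":[-1.7,-0.4,38],"roll":-0.007,"grip":100}
    - {"xyz":[0,0,38],"roll":0,"grip":100}
    - {"xyz":[0,0,38],"roll":0,"grip":100}
    - {"xyz":[0,0,38],"roll":0,"grip":100}
    - {"xyz":[0,0,30],"roll":0,"grip":100}

```text
time_s: 7.87
position: [0.4676, -0.2858, 0.0643]
tcp_rot: [[0.943, -0.333, -0.001], [-0.333, -0.943, 0.001], [-0.002, -0.001, -1.0]]
force: [-0.2, -0.1, -0.4]
opening: 1.006
grasp_force: 0.0
```

>>> move_arm:
  increments:
    - {"xyz":[0,0,22],"roll":0,"grip":100}
    - {"xyz":[0,0,14],"roll":0,"grip":100}
    - {"xyz":[0,0,0],"roll":0,"grip":100}
    - {"xyz":[0,0,0],"roll":0,"grip":0}
    - {"xyz":[0,0,0],"roll":0,"grip":0}

```text
time_s: 8.28
position: [0.4689, -0.2873, 0.0314]
tcp_rot: [[0.942, -0.335, 0.001], [-0.335, -0.942, -0.001], [0.002, 0.001, -1.0]]
force: [-0.6, -0.5, -0.6]
opening: 0.918
grasp_force: 0.0
```

>>> move_arm:
  increments:
    - {"xyz":[0,0,0],"roll":0,"grip":0}
    - {"xyz":[0,0,0],"roll":0,"grip":0}
    - {"xyz":[0,0,0],"roll":0,"grip":0}
    - {"xyz":[0,0,0],"roll":0,"grip":0}
    - {"xyz":[0,0,0],"roll":0,"grip":0}

```text
time_s: 8.7
position: [0.4683, -0.2876, 0.0313]
tcp_rot: [[0.942, -0.335, 0.001], [-0.335, -0.942, -0.002], [0.001, 0.001, -1.0]]
force: [-0.2, -1.1, 3.8]
opening: 0.572
grasp_force: 30.0
```

>>> move_arm:
  increments:
    - {"xyz":[0,0,-10],"roll":0,"grip":0}
    - {"xyz":[0,0,-20],"roll":0,"grip":0}
    - {"xyz":[0,0,-20],"roll":0,"grip":0}
    - {"xyz":[0,0,0],"roll":0,"grip":0}

```text
time_s: 9.03
position: [0.4694, -0.2879, 0.0834]
tcp_rot: [[0.942, -0.336, 0.004], [-0.336, -0.942, -0.003], [0.005, 0.002, -1.0]]
force: [1.2, -1.3, -4.8]
opening: 0.571
grasp_force: 30.0
```

>>> move_arm:
  increments:
    - {"xyz":[0,0,-26],"roll":0,"grip":0}
    - {"xyz":[0,0,-26],"roll":0,"grip":0}
    - {"xyz":[0,0,-26],"roll":0,"grip":0}
    - {"xyz":[0,0,-26],"roll":0,"grip":0}
    - {"xyz":[0,0,0],"roll":-0.084,"grip":0}

```text
time_s: 9.45
position: [0.4701, -0.2885, 0.1885]
tcp_rot: [[0.967, -0.254, 0.006], [-0.254, -0.967, -0.006], [0.008, 0.004, -1.0]]
force: [0.8, -1.2, -5.1]
opening: 0.57
grasp_force: 30.0
```

>>> move_arm:
  increments:
    - {"xyz":[0,0,0],"roll":-0.084,"grip":0}
    - {"xyz":[0,0,0],"roll":-0.084,"grip":0}
    - {"xyz":[0,0,0],"roll":-0.085,"grip":0}
    - {"xyz":[0,0,0],"roll":0,"grip":0}

```text
time_s: 9.78
position: [0.467, -0.2859, 0.1833]
tcp_rot: [[1.0, -0.004, -0.002], [-0.004, -1.0, 0.002], [-0.002, -0.002, -1.0]]
force: [-0.8, 0.1, -5.4]
opening: 0.574
grasp_force: 30.0
```

>>> move_arm:
  increments:
    - {"xyz":[13,-20,0],"roll":0,"grip":0}
    - {"xyz":[13,-20,0],"roll":0,"grip":0}
    - {"xyz":[13,-20,0],"roll":0,"grip":0}
    - {"xyz":[13,-20,0],"roll":0,"grip":0}
    - {"xyz":[13,-20,0],"roll":0,"grip":0}

```text
time_s: 10.2
position: [0.5332, -0.1859, 0.1834]
tcp_rot: [[1.0, -0.008, -0.002], [-0.008, -1.0, 0.001], [-0.002, -0.001, -1.0]]
force: [0.5, 0.6, -5.8]
opening: 0.574
grasp_force: 30.0
```

>>> move_arm:
  increments:
    - {"xyz":[13,-20,0],"roll":0,"grip":0}
    - {"xyz":[13,-20,0],"roll":0,"grip":0}
    - {"xyz":[13,-20,0],"roll":0,"grip":0}
    - {"xyz":[13,-21,0],"roll":0,"grip":0}
    - {"xyz":[13,-21,0],"roll":0,"grip":0}

```text
time_s: 10.62
position: [0.5987, -0.0842, 0.1832]
tcp_rot: [[1.0, -0.008, -0.003], [-0.008, -1.0, 0.001], [-0.003, -0.001, -1.0]]
force: [0.0, -1.1, -5.5]
opening: 0.569
grasp_force: 30.0
```

>>> move_arm:
  increments:
    - {"xyz":[0,0,0],"roll":0,"grip":0}
    - {"xyz":[0,0,0],"roll":0,"grip":0}
    - {"xyz":[0,0,0],"roll":0,"grip":0}

```text
time_s: 10.87
position: [0.5981, -0.0854, 0.1835]
tcp_rot: [[1.0, -0.006, -0.003], [-0.006, -1.0, 0.0], [-0.003, -0.0, -1.0]]
force: [-0.2, -0.8, -4.9]
opening: 0.576
grasp_force: 30.0
```

```bash
python3 - <<'E'
from h import *
im,W,T=snap('wrist'); save('w3',im)
s=bot.read_state(); print(np.round(s['tcp_rot'],4),s['position'],s['opening'],s['grasp_force'])
rect(box(W,.60,.75,-.07,.02,.106,.12),'railL')
rect(box(W,.60,.75,-.2,-.11,.106,.12),'railR')
rect(box(W,.50,.70,-.122,-.05,.12,.185),'blocktop')
E
```

```text
[[ 1.0e+00 -6.6e-03 -2.2e-03]
 [-6.6e-03 -1.0e+00  3.0e-04]
 [-2.2e-03 -2.0e-04 -1.0e+00]] [ 0.59812036 -0.0859138   0.18368171] 0.5731368444755975 29.999520401470363
railL 2012 [640.9 -26.8] [11.2 81.6] 89.7 z 0.1116
railR 2072 [ 640.8 -146.6] [10.9 81.6] 89.93 z 0.1117
blocktop 23 [609.1 -83.6] [67.1  1. ] 89.83 z 0.1842
```

View pics/w3.png

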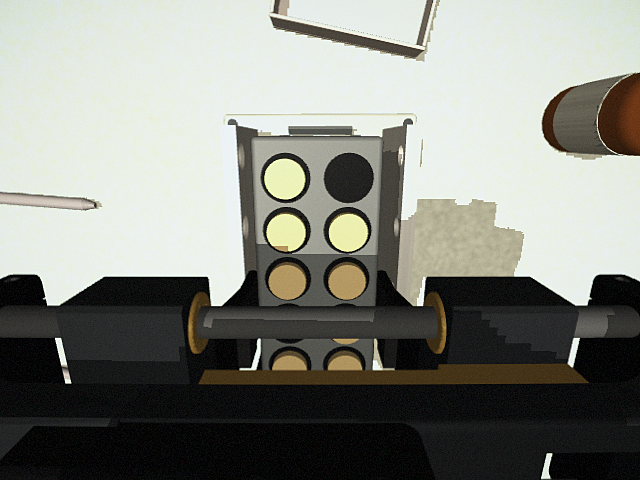

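```bash
python3 - <<'E'
from h import *
im,W,T=snap('wrist')
P=box(W,.50,.72,-.14,-.03,.200,.222); P=P[P[:,0]>.605]; rect(P,'blocktop'); print(np.percentile(P[:,0],[98,99.5,100]),P[:,1].min(),P[:,1].max())
print(bot.read_state()['position'])
E
```

```text
blocktop 22138 [639.  -84.4] [73.9 68.3] 89.69 z 0.2124
[0.67207299 0.67305024 0.67329891] -0.12116113319540797 -0.0472548135547949
[ 0.59821676 -0.0862583   0.18388315]
```

```bash
python3 - <<'E'
from h import *
im,W,T=snap('wrist')
P=box(W,.625,.72,-.125,-.045,.205,.2145); rect(P,'blocktop'); 
print(bot.read_state()['position'])
E
```

```text
blocktop 12122 [649.1 -85. ] [50.3 48.3] 89.66 z 0.2123
[ 0.59838502 -0.08644311  0.18410973]
```

>>> move_arm:
  increments:
    - {"xyz":[1.4,2,20],"roll":0,"grip":0}
    - {"xyz":[0,0,25],"roll":0,"grip":0}
    - {"xyz":[0,0,25],"roll":0,"grip":0}
    - {"xyz":[0,0,25],"roll":0,"grip":0}
    - {"xyz":[0,0,10],"roll":0,"grip":0}

```text
time_s: 11.43
position: [0.5979, -0.0879, 0.0764]
tcp_rot: [[1.0, -0.007, -0.006], [-0.007, -1.0, 0.002], [-0.006, -0.002, -1.0]]
force: [-1.8, 0.0, -5.3]
opening: 0.574
grasp_force: 30.0
```

>>> move_arm:
  increments:
    - {"xyz":[0,0,6],"roll":0,"grip":0}
    - {"xyz":[0,0,6],"roll":0,"grip":0}
    - {"xyz":[0,0,4],"roll":0,"grip":0}
    - {"xyz":[0,0,4],"roll":0,"grip":0}
    - {"xyz":[0,0,0],"roll":0,"grip":0}

```text
time_s: 11.85
position: [0.6008, -0.0878, 0.0598]
tcp_rot: [[1.0, -0.006, 0.001], [-0.006, -1.0, -0.0], [0.001, 0.0, -1.0]]
force: [-0.3, 1.0, -6.3]
opening: 0.57
grasp_force: 30.0
```

>>> move_arm:
  increments:
    - {"xyz":[0,0,2],"roll":0,"grip":0}
    - {"xyz":[0,0,1.5],"roll":0,"grip":0}
    - {"xyz":[0,0,0],"roll":0,"grip":0}
    - {"xyz":[0,0,0],"roll":0,"grip":0}

```text
time_s: 12.18
position: [0.6007, -0.0876, 0.0563]
tcp_rot: [[1.0, -0.005, 0.001], [-0.005, -1.0, -0.0], [0.001, 0.0, -1.0]]
force: [0.2, 0.4, -4.9]
opening: 0.572
grasp_force: 30.0
```

>>> move_arm:
  increments:
    - {"xyz":[0,0,0],"roll":0,"grip":66}
    - {"xyz":[0,0,0],"roll":0,"grip":66}
    - {"xyz":[0,0,0],"roll":0,"grip":66}
    - {"xyz":[0,0,0],"roll":0,"grip":66}

```text
time_s: 12.52
position: [0.6012, -0.0879, 0.0569]
tcp_rot: [[1.0, -0.005, 0.002], [-0.005, -1.0, -0.001], [0.002, 0.001, -1.0]]
force: [0.7, -0.7, 0.2]
opening: 0.658
grasp_force: 0.0
```

>>> move_arm:
  increments:
    - {"xyz":[0,0,-30],"roll":0,"grip":66}
    - {"xyz":[0,0,-40],"roll":0,"grip":66}
    - {"xyz":[0,0,-40],"roll":0,"grip":66}
    - {"xyz":[0,0,-40],"roll":0,"grip":66}
    - {"xyz":[0,0,-40],"roll":0,"grip":66}

```text
time_s: 12.93
position: [0.6002, -0.0876, 0.2483]
tcp_rot: [[1.0, -0.005, 0.0], [-0.005, -1.0, -0.0], [0.0, 0.0, -1.0]]
force: [0.1, 1.1, 0.2]
opening: 0.657
grasp_force: 0.0
```

>>> move_arm:
  increments:
    - {"xyz":[-35,-15,-10],"roll":0,"grip":66}
    - {"xyz":[-35,-15,0],"roll":0,"grip":66}
    - {"xyz":[-25,-14,0],"roll":0,"grip":66}
    - {"xyz":[0,0,0],"roll":0,"grip":66}
    - {"xyz":[0,0,0],"roll":0,"grip":66}

```text
time_s: 13.35
position: [0.5046, -0.0423, 0.2569]
tcp_rot: [[1.0, -0.005, 0.001], [-0.005, -1.0, -0.0], [0.001, 0.0, -1.0]]
force: [0.3, 0.2, 0.2]
opening: 0.662
grasp_force: 0.0
```

```bash
python3 - <<'E'
from h import *
im,W,T=snap('wrist'); save('w4',im)
s=bot.read_state(); print(np.round(s['tcp_rot'],4),s['position'],s['opening'],s['grasp_force'])
rect(box(W,.53,.75,-.06,.02,.106,.12),'railL')
rect(box(W,.53,.75,-.2,-.12,.106,.12),'railR')
rect(box(W,.51,.70,-.125,-.05,.08,.087),'blocktop')
rect(box(W,.40,.56,-.08,-.01,.12,.14),'pin')
rect(box(W,.46,.53,-.19,-.06,.088,.101),'arm')
E
```

```text
[[ 1.0e+00 -5.0e-03  2.4e-03]
 [-5.0e-03 -1.0e+00 -8.0e-04]
 [ 2.4e-03  8.0e-04 -1.0e+00]] [ 0.50620885 -0.04316144  0.25690837] 0.6607232833395894 0.0
railL 2216 [611.8 -26.5] [ 10.2 140.4] 89.93 z 0.1117
railR 2566 [ 611.7 -146.7] [140.1  11.5] 0.06 z 0.1117
blocktop 7128 [593.  -86.1] [ 50.4 165.7] 89.67 z 0.0849
pin 175 [503.1 -42.5] [11.2 11.4] 1.48 z 0.1305
arm 1444 [502.5 -95.2] [70. 22.] 89.21 z 0.0952
```

View pics/w4.png

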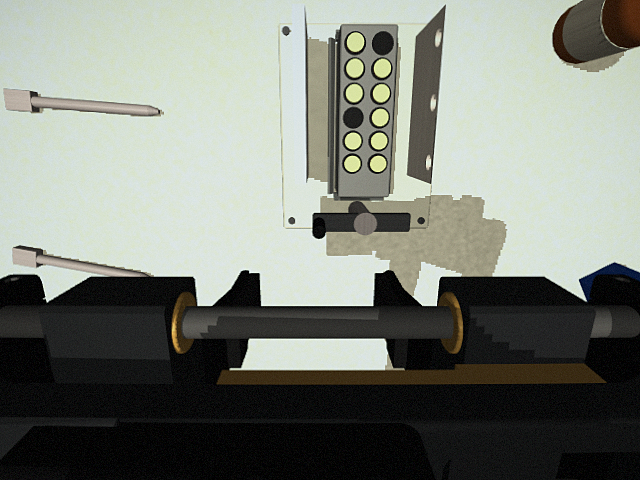

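The block is seated: its top is at z 0.085 and it sits inside the lip at px (367,110). The latch is open at (360,222). Next I pinch the pin at (319,228) and swing the latch shut.

>>> move_arm:
  increments:
    - {"xyz":[-1,0,35],"roll":0,"grip":42}
    - {"xyz":[-1,0,30],"roll":0,"grip":42}
    - {"xyz":[0,0,30],"roll":0,"grip":42}
    - {"xyz":[0,0,30],"roll":0,"grip":42}
    - {"xyz":[0,0,27],"roll":0,"grip":42}

```text
time_s: 13.82
position: [0.5055, -0.044, 0.1023]
tcp_rot: [[1.0, -0.006, 0.002], [-0.006, -1.0, -0.001], [0.002, 0.001, -1.0]]
force: [0.4, 0.3, -0.1]
opening: 0.44
grasp_force: 0.0
```

>>> move_arm:
  increments:
    - {"xyz":[0,0,0],"roll":0,"grip":0}
    - {"xyz":[0,0,0],"roll":0,"grip":0}
    - {"xyz":[0,0,0],"roll":0,"grip":0}
    - {"xyz":[0,0,0],"roll":0,"grip":0}
    - {"xyz":[0,0,0],"roll":0,"grip":0}

```text
time_s: 14.23
position: [0.5054, -0.0438, 0.1058]
tcp_rot: [[1.0, -0.005, 0.004], [-0.005, -1.0, -0.002], [0.004, 0.002, -1.0]]
force: [-0.7, -4.3, -0.1]
opening: 0.134
grasp_force: 29.3
```

>>> move_arm:
  increments:
    - {"xyz":[-7.2,0.7,0],"roll":0,"grip":0}
    - {"xyz":[-7.4,2.1,0],"roll":0,"grip":0}
    - {"xyz":[-6.9,3.3,0],"roll":0,"grip":0}
    - {"xyz":[-6.3,4.4,0],"roll":0,"grip":0}
    - {"xyz":[-5.4,5.5,0],"roll":0,"grip":0}

```text
time_s: 14.65
position: [0.4702, -0.0565, 0.1056]
tcp_rot: [[1.0, -0.006, 0.002], [-0.006, -1.0, 0.003], [0.002, -0.003, -1.0]]
force: [0.8, 11.1, 7.0]
opening: 0.13
grasp_force: 30.0
```

>>> move_arm:
  increments:
    - {"xyz":[-4.3,6.3,0],"roll":0,"grip":0}
    - {"xyz":[-3.2,7,0],"roll":0,"grip":0}
    - {"xyz":[-1.9,7.5,0],"roll":0,"grip":0}
    - {"xyz":[-0.5,6,0],"roll":0,"grip":0}
    - {"xyz":[0,3,0],"roll":0,"grip":0}

```text
time_s: 15.07
position: [0.4556, -0.0856, 0.1053]
tcp_rot: [[1.0, -0.005, -0.008], [-0.005, -1.0, 0.005], [-0.008, -0.005, -1.0]]
force: [-6.3, 8.3, 13.8]
opening: 0.127
grasp_force: 30.0
```

>>> move_arm:
  increments:
    - {"xyz":[0,2,0],"roll":0,"grip":0}
    - {"xyz":[0,0,0],"roll":0,"grip":0}
    - {"xyz":[0,0,0],"roll":0,"grip":0}

```text
time_s: 15.32
position: [0.4558, -0.0878, 0.1053]
tcp_rot: [[1.0, -0.005, -0.008], [-0.004, -1.0, 0.005], [-0.008, -0.005, -1.0]]
force: [-6.8, 6.8, 12.9]
opening: 0.128
grasp_force: 30.0
```

>>> move_arm:
  increments:
    - {"xyz":[1.5,2,0],"roll":0,"grip":0}
    - {"xyz":[0,2,0],"roll":0,"grip":0}
    - {"xyz":[0,0,0],"roll":0,"grip":0}
    - {"xyz":[0,0,0],"roll":0,"grip":0}

```text
time_s: 15.65
position: [0.4578, -0.0914, 0.1047]
tcp_rot: [[1.0, -0.005, -0.007], [-0.005, -1.0, 0.005], [-0.007, -0.005, -1.0]]
force: [-3.3, 5.5, 2.4]
opening: 0.222
grasp_force: 3.0
```

>>> move_arm:
  increments:
    - {"xyz":[0,2,0],"roll":0,"grip":0}
    - {"xyz":[0,2,0],"roll":0,"grip":0}
    - {"xyz":[0,0,0],"roll":0,"grip":0}
    - {"xyz":[0,0,0],"roll":0,"grip":0}

```text
time_s: 15.98
position: [0.4574, -0.0886, 0.1045]
tcp_rot: [[1.0, -0.013, -0.007], [-0.013, -1.0, 0.018], [-0.008, -0.018, -1.0]]
force: [5.0, 31.8, 6.9]
opening: 0.127
grasp_force: 30.0
```

>>> move_arm:
  increments:
    - {"xyz":[0,-4,0],"roll":0,"grip":0}
    - {"xyz":[0,0,0],"roll":0,"grip":40}
    - {"xyz":[0,0,0],"roll":0,"grip":40}
    - {"xyz":[0,0,0],"roll":0,"grip":40}
    - {"xyz":[0,0,0],"roll":0,"grip":40}

```text
time_s: 16.4
position: [0.4625, -0.0949, 0.105]
tcp_rot: [[1.0, -0.005, 0.002], [-0.005, -1.0, -0.001], [0.002, 0.001, -1.0]]
force: [0.3, -0.2, 0.2]
opening: 0.34
grasp_force: 0.0
```

>>> move_arm:
  increments:
    - {"xyz":[0,0,-36],"roll":0,"grip":70}
    - {"xyz":[0,0,-36],"roll":0,"grip":70}
    - {"xyz":[0,0,-36],"roll":0,"grip":70}
    - {"xyz":[0,0,-36],"roll":0,"grip":70}
    - {"xyz":[32,-10,0],"roll":0,"grip":70}

```text
time_s: 16.82
position: [0.494, -0.0872, 0.2559]
tcp_rot: [[1.0, -0.008, 0.01], [-0.008, -1.0, -0.006], [0.01, 0.006, -1.0]]
force: [-0.1, -1.2, -0.5]
opening: 0.662
grasp_force: 0.0
```

>>> move_arm:
  increments:
    - {"xyz":[32,-10,0],"roll":0,"grip":70}
    - {"xyz":[0,0,0],"roll":0,"grip":70}
    - {"xyz":[0,0,0],"roll":0,"grip":70}

```text
time_s: 17.07
position: [0.5275, -0.0754, 0.2488]
tcp_rot: [[1.0, -0.004, 0.003], [-0.004, -1.0, -0.001], [0.003, 0.001, -1.0]]
force: [-0.2, -0.2, -0.2]
opening: 0.694
grasp_force: 0.0
```

```bash
python3 - <<'E'
from h import *
im,W,T=snap('wrist'); save('w5',im); np.save('w5.npy',W)
s=bot.read_state(); print(np.round(s['tcp_rot'],4),s['position'],s['opening'],s['grasp_force'])
rect(box(W,.53,.75,-.06,.02,.106,.12),'railL')
rect(box(W,.53,.75,-.2,-.12,.106,.12),'railR')
rect(box(W,.54,.70,-.125,-.05,.083,.087),'blocktop')
rect(box(W,.42,.49,-.12,-.05,.12,.14),'pin')
rect(box(W,.514,.57,-.13,-.06,.0925,.101),'nose')
E
```

```text
[[ 1.e+00 -5.e-03 -1.e-04]
 [-5.e-03 -1.e+00 -4.e-04]
 [-1.e-04  4.e-04 -1.e+00]] [ 0.52590921 -0.075242    0.24813007] 0.7013064673825726 0.0
railL 2305 [611.8 -26.7] [ 10.8 139.8] 89.54 z 0.1116
railR 2444 [ 611.5 -146.8] [ 10.8 140. ] 89.67 z 0.1117
blocktop 6087 [607.5 -86.1] [ 50.1 135.1] 89.78 z 0.0848
pin 96 [462.5 -85.5] [ 5.1 11.2] 10.42 z 0.1276
nose 649 [530.2 -86.7] [32.3 17.1] 0.02 z 0.0947
```

View pics/w5.png

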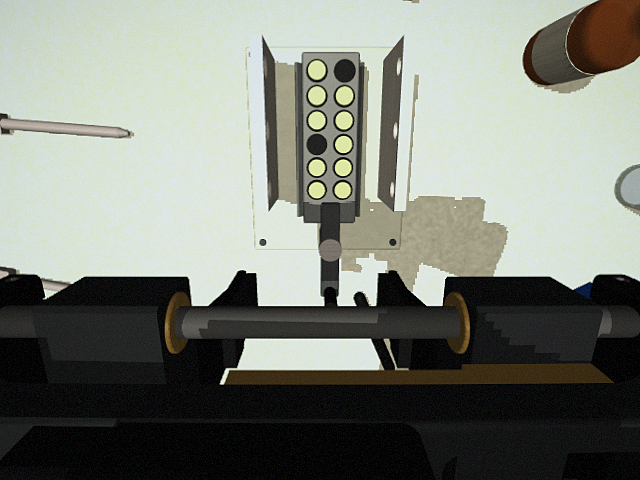

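The latch is shut, with its nose at px (330,210) straight along the block's end. Now I'll move to the far bar.

>>> move_arm:
  increments:
    - {"xyz":[10,-35,0],"roll":0,"grip":70}
    - {"xyz":[10,-35,0],"roll":0,"grip":70}
    - {"xyz":[10,-35,0],"roll":0,"grip":70}
    - {"xyz":[10,-35,0],"roll":0,"grip":70}
    - {"xyz":[10,-35,0],"roll":0,"grip":70}

```text
time_s: 17.53
position: [0.5759, 0.1003, 0.2478]
tcp_rot: [[1.0, -0.007, -0.002], [-0.007, -1.0, -0.0], [-0.002, 0.0, -1.0]]
force: [-0.2, -0.6, -0.8]
opening: 0.697
grasp_force: 0.0
```

>>> move_arm:
  increments:
    - {"xyz":[10,-35,0],"roll":0,"grip":70}
    - {"xyz":[10,-35,0],"roll":0,"grip":70}
    - {"xyz":[10,-35,0],"roll":0,"grip":70}
    - {"xyz":[10,-35,0],"roll":-0.12,"grip":70}
    - {"xyz":[0,0,0],"roll":-0.12,"grip":70}

```text
time_s: 17.95
position: [0.618, 0.2448, 0.2476]
tcp_rot: [[0.97, 0.242, 0.001], [0.242, -0.97, 0.003], [0.002, -0.003, -1.0]]
force: [-0.2, -0.3, 0.0]
opening: 0.701
grasp_force: 0.0
```

>>> move_arm:
  increments:
    - {"xyz":[0,0,0],"roll":-0.12,"grip":70}
    - {"xyz":[0,0,0],"roll":-0.12,"grip":70}
    - {"xyz":[0,0,0],"roll":-0.12,"grip":70}
    - {"xyz":[0,0,0],"roll":-0.12,"grip":70}
    - {"xyz":[0,0,0],"roll":-0.12,"grip":70}

```text
time_s: 18.37
position: [0.6166, 0.2382, 0.2475]
tcp_rot: [[0.668, 0.744, -0.002], [0.744, -0.668, -0.001], [-0.002, -0.001, -1.0]]
force: [0.3, 0.1, -0.7]
opening: 0.698
grasp_force: 0.0
```

>>> move_arm:
  increments:
    - {"xyz":[0,0,0],"roll":-0.12,"grip":70}
    - {"xyz":[0,0,0],"roll":-0.12,"grip":70}
    - {"xyz":[0,0,0],"roll":-0.12,"grip":70}
    - {"xyz":[0,0,0],"roll":-0.12,"grip":70}
    - {"xyz":[0,0,0],"roll":-0.05,"grip":70}

```text
time_s: 18.78
position: [0.6166, 0.2381, 0.2475]
tcp_rot: [[0.201, 0.98, -0.002], [0.98, -0.201, -0.001], [-0.001, -0.002, -1.0]]
force: [0.2, 0.5, 0.4]
opening: 0.701
grasp_force: 0.0
```

>>> move_arm:
  increments:
    - {"xyz":[0,0,0],"roll":0,"grip":70}
    - {"xyz":[0,0,0],"roll":0,"grip":70}

```text
time_s: 18.95
position: [0.617, 0.2385, 0.2477]
tcp_rot: [[0.207, 0.978, -0.001], [0.978, -0.207, -0.001], [-0.001, -0.001, -1.0]]
force: [0.1, 0.9, -0.5]
opening: 0.7
grasp_force: 0.0
```

```bash
python3 - <<'E'
from h import *
im,W,T=snap('wrist'); save('w6',im); np.save('w6.npy',W)
s=bot.read_state(); print(np.round(s['tcp_rot'],4),s['position'],s['joint_positions'])
for l in ['bar1','bar1_tip','bar1_shoulder']:
    for r in bot.spot_in(l,'wrist'): print(l,(T[:3,:3]@r['at']+T[:3,3]).round(4),round(r['conf'],2))
    if l=='bar1':
        for r in bot.trace(l,'wrist'):
            v,u=np.where(r['mask']); print(round(r['conf'],2),u.min(),u.max(),v.min(),v.max(),im[r['mask']].mean(0).round())
            P=W[r['mask']]; P=P[np.isfinite(P[:,0])]; rect(P,'m')
E
```

```text
[[ 2.068e-01  9.784e-01 -1.000e-03]
 [ 9.784e-01 -2.068e-01 -4.000e-04]
 [-6.000e-04 -9.000e-04 -1.000e+00]] [0.61717179 0.23866098 0.24779682] [ 1.14900161e+01  3.17734497e+01  7.47552141e+01 -1.18925507e-02
  7.35327850e+01  2.34303860e+01]
bar1 [0.4293 0.2905 0.0076] 0.86
bar1 [0.2825 0.3358 0.0112] 0.84
bar1 [0.6175 0.2437 0.0098] 0.8
bar1 [0.5059 0.425  0.0086] 0.56
0.91 304 333 146 287 [157. 149. 139.]
m 1666 [616.3 219.9] [174.5  22.4] 83.05 z 0.0112
0.87 148 201 0 98 [171. 165.  46.]
m 1621 [507.5 435.1] [105.6  23.3] 49.91 z 0.011
0.78 0 35 107 221 [147. 138.  41.]
m 1612 [277.3 357.8] [131.3  34.5] 75.91 z 0.0104
0.75 138 170 151 276 [144. 136. 127.]
m 1694 [431.  266.3] [149.4  23.1] 80.01 z 0.0111
bar1_tip [0.6202 0.2447 0.0108] 0.83
bar1_shoulder [0.6194 0.2448 0.0128] 0.75
```

View pics/w6.png

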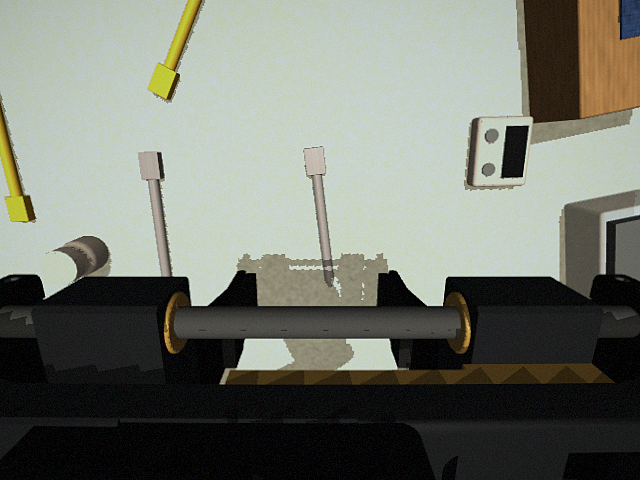

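Bar A, grey, has its handle at px (315,160) and tip at (328,285). Bar B, grey, has its handle at (151,165). The yellow ones at (163,80) and (20,205) are look-alikes and stay put. Bar A fits and will be gripped first.

```bash
cat >> h.py <<'E'
def bar(W,m):
    P=W[m]; P=P[np.isfinite(P[:,0])&(P[:,2]>.004)&(P[:,2]<.02)][:,:2]*1000
    c=np.median(P,0); U=np.linalg.svd(P-P.mean(0),full_matrices=False)[2][0]; U=U*(-1 if U[1]>0 else 1)  # tip toward -y
    N=np.array([-U[1],U[0]])
    for _ in range(3):
        t=(P-c)@U; e=np.percentile(t,0.5)  # handle end
        sh=P[(t>e+35)]; hd=P[(t>e+2)&(t<e+28)]
        hN=(np.percentile((hd-c)@N,3)+np.percentile((hd-c)@N,97))/2
        S=sh-sh.mean(0); V=np.linalg.svd(S,full_matrices=False)[2][0]; V=V*(1 if V@U>0 else -1)
        U=V;N=np.array([-U[1],U[0]]); c=sh.mean(0)
    t=(P-c)@U; lo,hi=np.percentile(t,[.3,99.7]); hd=P[(t>lo+2)&(t<lo+28)]
    h=c+U*(lo+15); w=np.percentile((hd-c)@N,[3,97])
    print('handle mid',h.round(1),'dir deg',np.degrees(np.arctan2(U[1],U[0])).round(2),'len',(hi-lo).round(1),'handle lateral',w.round(1))
    s=bot.read_state(); p=np.array(s['position'])*1000; yaw=np.degrees(np.arctan2(s['tcp_rot'][1][0],s['tcp_rot'][0][0]))
    want=np.degrees(np.arctan2(-U[1],-U[0])); print('yaw',yaw.round(2),'want',want.round(2),'roll rad',np.radians(yaw-want).round(4),'TCP',p.round(1),'tool d now',tool(*(h-p[:2])))
    return h,U
E
python3 - <<'E'
from h import *
W=np.load('w6.npy'); m=np.zeros((480,640),bool); m[140:278,296:342]=1
m&=(W[...,2]>.005)
bar(W,m)
E
```

```text
handle mid [624.8 290.6] dir deg -94.9 len 155.4 handle lateral [-10.3  10.3]
yaw 78.14 want 85.1 roll rad -0.1215 TCP [617.6 239.3 248. ] tool d now [51.7 -3.4 -0. ]
```

>>> move_arm:
  increments:
    - {"xyz":[0,0,0],"roll":-0.1215,"grip":60}
    - {"xyz":[26,1.7,30],"roll":0,"grip":60}
    - {"xyz":[25.7,1.7,30],"roll":0,"grip":60}
    - {"xyz":[0,0,36],"roll":0,"grip":60}
    - {"xyz":[0,0,36],"roll":0,"grip":60}

```text
time_s: 19.62
position: [0.626, 0.2925, 0.1155]
tcp_rot: [[0.083, 0.997, 0.003], [0.997, -0.083, 0.001], [0.001, 0.003, -1.0]]
force: [0.1, 0.2, -0.8]
opening: 0.603
grasp_force: 0.0
```

>>> move_arm:
  increments:
    - {"xyz":[0,0,36],"roll":0,"grip":60}
    - {"xyz":[0,0,30],"roll":0,"grip":60}
    - {"xyz":[0,0,25],"roll":0,"grip":60}
    - {"xyz":[0,0,15],"roll":0,"grip":60}
    - {"xyz":[0,0,0],"roll":0,"grip":60}

```text
time_s: 20.03
position: [0.6226, 0.2899, 0.006]
tcp_rot: [[0.085, 0.996, -0.007], [0.996, -0.085, -0.002], [-0.003, -0.007, -1.0]]
force: [-0.6, -0.2, -0.7]
opening: 0.6
grasp_force: 0.0
```

>>> move_arm:
  increments:
    - {"xyz":[0,0,0],"roll":0,"grip":60}
    - {"xyz":[0,0,0],"roll":0,"grip":60}

```text
time_s: 20.2
position: [0.627, 0.2911, 0.0118]
tcp_rot: [[0.085, 0.996, 0.003], [0.996, -0.085, 0.001], [0.001, 0.003, -1.0]]
force: [0.3, 0.9, -0.1]
opening: 0.596
grasp_force: 0.0
```

>>> move_arm:
  increments:
    - {"xyz":[-0.5,-2,5],"roll":0,"grip":60}
    - {"xyz":[0,0,4],"roll":0,"grip":60}
    - {"xyz":[0,0,0],"roll":0,"grip":60}
    - {"xyz":[0,0,0],"roll":0,"grip":60}

```text
time_s: 20.53
position: [0.6234, 0.2904, 0.0015]
tcp_rot: [[0.085, 0.996, 0.0], [0.996, -0.085, 0.0], [0.0, 0.0, -1.0]]
force: [-0.0, 0.1, -0.7]
opening: 0.6
grasp_force: 0.0
```

>>> move_arm:
  increments:
    - {"xyz":[0,0,0],"roll":0,"grip":0}
    - {"xyz":[0,0,0],"roll":0,"grip":0}
    - {"xyz":[0,0,0],"roll":0,"grip":0}
    - {"xyz":[0,0,0],"roll":0,"grip":0}
    - {"xyz":[0,0,0],"roll":0,"grip":0}

```text
time_s: 20.95
position: [0.6235, 0.2904, 0.0011]
tcp_rot: [[0.085, 0.996, 0.0], [0.996, -0.085, 0.0], [0.0, 0.0, -1.0]]
force: [0.4, 0.6, -0.3]
opening: 0.31
grasp_force: 0.0
```

>>> move_arm:
  increments:
    - {"xyz":[0,0,0],"roll":0,"grip":0}
    - {"xyz":[0,0,0],"roll":0,"grip":0}
    - {"xyz":[0,0,0],"roll":0,"grip":0}

```text
time_s: 21.2
position: [0.6236, 0.2904, 0.0011]
tcp_rot: [[0.085, 0.996, 0.0], [0.996, -0.085, 0.0], [0.0, 0.0, -1.0]]
force: [0.3, 0.2, 0.0]
opening: 0.248
grasp_force: 30.0
```

>>> move_arm:
  increments:
    - {"xyz":[0,0,-15],"roll":0,"grip":0}
    - {"xyz":[0,0,-30],"roll":0,"grip":0}
    - {"xyz":[0,0,-36],"roll":0,"grip":0}
    - {"xyz":[0,0,-36],"roll":0,"grip":0}
    - {"xyz":[0,0,-36],"roll":0,"grip":0}

```text
time_s: 21.62
position: [0.6229, 0.2903, 0.1563]
tcp_rot: [[0.085, 0.996, -0.0], [0.996, -0.085, 0.0], [-0.0, -0.0, -1.0]]
force: [0.1, 0.7, -0.8]
opening: 0.251
grasp_force: 30.0
```

>>> move_arm:
  increments:
    - {"xyz":[0,0,-36],"roll":0,"grip":0}
    - {"xyz":[0,0,-36],"roll":0,"grip":0}
    - {"xyz":[0,0,-24],"roll":0,"grip":0}
    - {"xyz":[0,0,0],"roll":-0.0794,"grip":0}
    - {"xyz":[-15,0,0],"roll":0,"grip":0}

```text
time_s: 22.03
position: [0.624, 0.2778, 0.2541]
tcp_rot: [[0.001, 1.0, 0.006], [1.0, -0.001, 0.003], [0.003, 0.006, -1.0]]
force: [-0.7, 0.3, 0.1]
opening: 0.249
grasp_force: 30.0
```

>>> move_arm:
  increments:
    - {"xyz":[-30,-1,0],"roll":0,"grip":0}
    - {"xyz":[-30,-1,0],"roll":0,"grip":0}
    - {"xyz":[-30,-1,0],"roll":0,"grip":0}
    - {"xyz":[-30,-1,0],"roll":0,"grip":0}
    - {"xyz":[-30,-1,0],"roll":0,"grip":0}

```text
time_s: 22.45
position: [0.6158, 0.1231, 0.2492]
tcp_rot: [[0.007, 1.0, -0.003], [1.0, -0.007, -0.001], [-0.001, -0.003, -1.0]]
force: [0.6, -0.5, 0.2]
opening: 0.249
grasp_force: 30.0
```

>>> move_arm:
  increments:
    - {"xyz":[-30,-1,0],"roll":0,"grip":0}
    - {"xyz":[-30,-1,0],"roll":0,"grip":0}
    - {"xyz":[-30,-1,0],"roll":0,"grip":0}
    - {"xyz":[-30,-1,0],"roll":0,"grip":0}
    - {"xyz":[-30,0,0],"roll":0,"grip":0}

```text
time_s: 22.87
position: [0.6106, -0.0266, 0.2493]
tcp_rot: [[0.007, 1.0, -0.003], [1.0, -0.007, 0.0], [0.0, -0.003, -1.0]]
force: [-0.6, -0.3, -0.6]
opening: 0.252
grasp_force: 30.0
```

>>> move_arm:
  increments:
    - {"xyz":[-30,0,0],"roll":0,"grip":0}
    - {"xyz":[-30,0,0],"roll":0,"grip":0}
    - {"xyz":[-15,0,0],"roll":0,"grip":0}
    - {"xyz":[0,0,0],"roll":0,"grip":0}
    - {"xyz":[0,0,0],"roll":0,"grip":0}

```text
time_s: 23.28
position: [0.6113, -0.1, 0.2494]
tcp_rot: [[0.008, 1.0, -0.002], [1.0, -0.008, 0.002], [0.002, -0.002, -1.0]]
force: [0.3, 1.2, -0.9]
opening: 0.25
grasp_force: 30.0
```

```bash
python3 - <<'E'
from h import *
im,W,T=snap('wrist'); save('w7',im); np.save('w7.npy',W)
s=bot.read_state(); print(np.round(s['tcp_rot'],4),np.round(s['position'],4),s['opening'],s['grasp_force'],s['joint_positions'])
rect(box(W,.53,.75,-.06,.02,.106,.12),'railL')
rect(box(W,.53,.75,-.2,-.12,.106,.12),'railR')
rect(box(W,.54,.72,-.125,-.05,.083,.087),'blocktop')
# handle in tool frame
R=np.array(s['tcp_rot']);Q=(W-np.array(s['position']))@R
q=Q[...];m=(abs(q[...,0])<.025)&(abs(q[...,1])<.02)&(abs(q[...,2])<.02)
P=q[m];print(len(P)); print('tool x',np.percentile(P[:,0],[1,50,99]),'y',np.percentile(P[:,1],[1,50,99]),'z',np.percentile(P[:,2],[1,50,99]))
E
```

```text
[[ 0.0065  1.     -0.0018]
 [ 1.     -0.0065  0.0016]
 [ 0.0016 -0.0018 -1.    ]] [ 0.6115 -0.099   0.2495] 0.2516648851635873 29.96218889951706 [-1.95421958e+01  2.82275693e+01  8.10917939e+01  5.58699536e-02
  7.08058630e+01 -1.91906030e+01]
railL 2103 [611.5 -26.8] [  9.7 140.5] 89.6 z 0.1117
railR 642 [ 611.2 -146.4] [ 10.8 140.4] 89.61 z 0.1115
blocktop 5106 [607.6 -86. ] [ 49.6 135.4] 89.62 z 0.0849
2741
tool x [-0.02425067  0.00988569  0.01501389] y [-0.01886409 -0.00014362  0.01902655] z [-0.01930626 -0.01047666 -0.00037067]
```

View pics/w7.png

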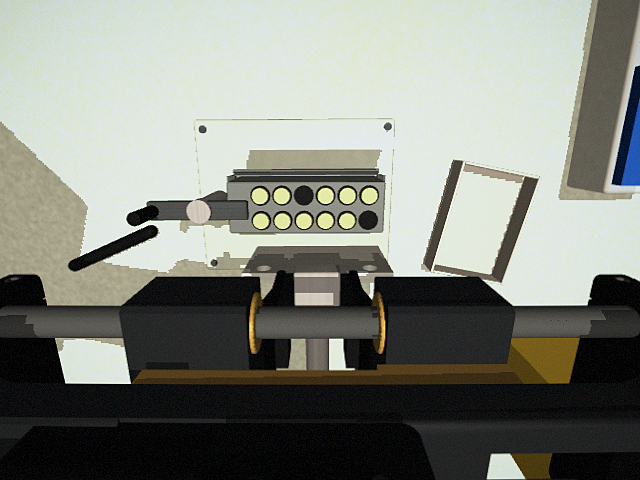

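```bash
python3 - <<'E'
from h import *
W=np.load('w7.npy'); im=cv2.imread('pics/w7.png')
s=bot.read_state();print(np.round(s['position'],4))
R=np.array(s['tcp_rot']);p=np.array([.6113,-.0995,.2495]);Q=(W-p)@R
sub=Q[278:304,275:365]; 
for r in (2,8,14,20,25):
    row=sub[r]; b=im[278+r,275:365].mean(1); k=(b>90)
    print(278+r,'bright cols',275+np.where(k)[0][[0,-1]], row[k][[0,-1],1].round(4), row[k][:,2].mean().round(4), row[k][:,0].mean().round(4))
E
```

```text
[ 0.6115 -0.099   0.2495]
280 bright cols [294 364] [-0.0103  0.044 ] nan nan
286 bright cols [295 364] [-0.0099  0.0605] 0.0055 0.0013
292 bright cols [294 338] [-0.0105  0.0104] -0.0108 0.0053
298 bright cols [294 338] [-0.0104  0.0105] -0.0107 0.0022
303 bright cols [295 338] [-0.01    0.0104] -0.0108 -0.0004
```

>>> move_arm:
  increments:
    - {"xyz":[28,5.5,0],"roll":0,"grip":0}
    - {"xyz":[28,5.5,0],"roll":0,"grip":0}
    - {"xyz":[28,5.5,0],"roll":0,"grip":0}
    - {"xyz":[28,5.5,0],"roll":0,"grip":0}
    - {"xyz":[28,5.5,0],"roll":0,"grip":0}

```text
time_s: 23.75
position: [0.6398, 0.0437, 0.2499]
tcp_rot: [[0.003, 1.0, -0.001], [1.0, -0.003, 0.001], [0.001, -0.001, -1.0]]
force: [0.1, 1.4, -1.1]
opening: 0.247
grasp_force: 30.0
```

>>> move_arm:
  increments:
    - {"xyz":[28,5.5,0],"roll":0,"grip":0}
    - {"xyz":[28,5.5,0],"roll":0,"grip":0}
    - {"xyz":[28,5.6,0],"roll":0,"grip":0}
    - {"xyz":[28,6,0],"roll":0,"grip":0}
    - {"xyz":[0,0,0],"roll":0,"grip":0}

```text
time_s: 24.17
position: [0.663, 0.1601, 0.2498]
tcp_rot: [[-0.002, 1.0, 0.0], [1.0, 0.002, 0.004], [0.004, 0.0, -1.0]]
force: [1.1, -0.0, -0.3]
opening: 0.25
grasp_force: 30.0
```

>>> move_arm:
  increments:
    - {"xyz":[0,0,30],"roll":0,"grip":0}
    - {"xyz":[0,0,35],"roll":0,"grip":0}
    - {"xyz":[0,0,35],"roll":0,"grip":0}
    - {"xyz":[0,0,30],"roll":0,"grip":0}
    - {"xyz":[0,0,20],"roll":0,"grip":0}

```text
time_s: 24.58
position: [0.6605, 0.1534, 0.0964]
tcp_rot: [[0.004, 1.0, -0.006], [1.0, -0.004, -0.0], [-0.0, -0.006, -1.0]]
force: [0.2, -1.0, -0.9]
opening: 0.252
grasp_force: 30.0
```

>>> move_arm:
  increments:
    - {"xyz":[0,0,0],"roll":0,"grip":0}
    - {"xyz":[0,0,0],"roll":0,"grip":0}
    - {"xyz":[0,0,0],"roll":0,"grip":0}
    - {"xyz":[0,0,0],"roll":0,"grip":0}

```text
time_s: 24.92
position: [0.6653, 0.1527, 0.1025]
tcp_rot: [[0.005, 1.0, 0.004], [1.0, -0.005, 0.0], [0.0, 0.004, -1.0]]
force: [-0.6, -0.1, -0.5]
opening: 0.248
grasp_force: 30.0
```

```bash
python3 - <<'E'
from h import *
s=bot.read_state(); print(np.round(s['tcp_rot'],4),np.round(s['position'],4),s['opening'],s['grasp_force'],s['force'])
print(tool(663.0-s['position'][0]*1000,153-s['position'][1]*1000,94.1-s['position'][2]*1000))
E
```

```text
[[ 4.8e-03  1.0e+00  4.3e-03]
 [ 1.0e+00 -4.8e-03  3.0e-04]
 [ 3.0e-04  4.3e-03 -1.0e+00]] [0.6653 0.1527 0.1025] 0.24813236632439614 29.96221035718918 [-0.57740222 -0.09002431 -0.50906589]
[ 0.3 -2.3  8.4]
```

>>> move_arm:
  increments:
    - {"xyz":[0.3,-2.3,4],"roll":-0.0015,"grip":0}
    - {"xyz":[0,0,4],"roll":0,"grip":0}
    - {"xyz":[0,0,0],"roll":0,"grip":0}
    - {"xyz":[0,0,0],"roll":0,"grip":0}

```text
time_s: 25.25
position: [0.6613, 0.1524, 0.0921]
tcp_rot: [[0.004, 1.0, -0.0], [1.0, -0.004, -0.0], [-0.0, -0.0, -1.0]]
force: [-0.3, -0.4, -1.2]
opening: 0.251
grasp_force: 30.0
```

>>> move_arm:
  increments:
    - {"xyz":[0,0,0],"roll":0,"grip":0}
    - {"xyz":[0,0,0],"roll":0,"grip":0}
    - {"xyz":[0,0,0],"roll":0,"grip":0}
    - {"xyz":[0,0,0],"roll":0,"grip":0}

```text
time_s: 25.58
position: [0.6616, 0.1524, 0.0921]
tcp_rot: [[0.004, 1.0, 0.0], [1.0, -0.004, 0.0], [0.0, 0.0, -1.0]]
force: [1.3, -1.2, -0.3]
opening: 0.251
grasp_force: 30.0
```

```bash
python3 - <<'E'
from h import *
im,W,T=snap('scene')
cv2.imwrite('pics/s1.png',cv2.resize(im[180:380,180:500,::-1],None,fx=2.5,fy=2.5,interpolation=cv2.INTER_CUBIC))
s=bot.read_state(); print(np.round(s['tcp_rot'],4),np.round(s['position'],4),s['opening'],s['grasp_force'])
print(tool(663.0-s['position'][0]*1000,153-s['position'][1]*1000,94.1-s['position'][2]*1000))
P=box(W,.64,.69,-.015,.135,.085,.12)
for y0 in (.0,.03,.06,.09):
    q=P[(P[:,1]>y0)&(P[:,1]<y0+.03)]; print(y0,len(q),np.percentile(q,[5,50,95],axis=0).round(4)[:,[0,2]].tolist())
E
```

```text
[[ 3.8e-03  1.0e+00  1.0e-04]
 [ 1.0e+00 -3.8e-03  0.0e+00]
 [ 0.0e+00  1.0e-04 -1.0e+00]] [0.6616 0.1524 0.0921] 0.252385901128668 29.962263107299805
[ 0.6  1.4 -2. ]
0.0 99 [[0.6591, 0.0946], [0.6653, 0.0994], [0.6692, 0.1025]]
0.03 109 [[0.659, 0.0936], [0.6655, 0.0996], [0.6693, 0.1022]]
0.06 106 [[0.6585, 0.0937], [0.6652, 0.0995], [0.6693, 0.1025]]
0.09 91 [[0.6604, 0.0934], [0.6657, 0.1], [0.669, 0.103]]
```

View pics/s1.png

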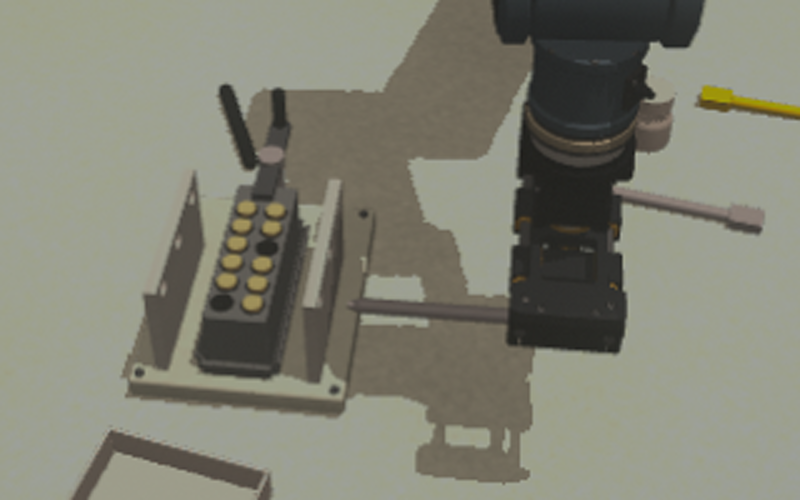

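The bar is held level, with its tip at px (355,303) in the crop, facing the far hole of the left rail. I'll correct the residual offset and re-read.

>>> move_arm:
  increments:
    - {"xyz":[0,1.4,-2],"roll":-0.002,"grip":0}
    - {"xyz":[0,0,0],"roll":0,"grip":0}
    - {"xyz":[0,0,0],"roll":0,"grip":0}
    - {"xyz":[0,0,0],"roll":0,"grip":0}

```text
time_s: 25.97
position: [0.6629, 0.1525, 0.0941]
tcp_rot: [[0.002, 1.0, 0.0], [1.0, -0.002, 0.0], [0.0, 0.0, -1.0]]
force: [0.6, -0.3, -0.4]
opening: 0.242
grasp_force: 30.0
```

>>> move_arm:
  increments:
    - {"xyz":[-10,0,0],"roll":0,"grip":0}
    - {"xyz":[0,0,0],"roll":0,"grip":0}
    - {"xyz":[0,0,0],"roll":0,"grip":0}
    - {"xyz":[0,0,0],"roll":0,"grip":0}

```text
time_s: 26.3
position: [0.6629, 0.1421, 0.094]
tcp_rot: [[0.002, 1.0, -0.0], [1.0, -0.002, 0.0], [0.0, -0.0, -1.0]]
force: [-0.4, 0.1, -1.5]
opening: 0.252
grasp_force: 30.0
```

```bash
python3 - <<'E'
from h import *
s=bot.read_state(); print(np.round(s['tcp_rot'],4),np.round(s['position'],4))
p=np.array(s['position'])*1000; yp=p[1]+86.98; print(yp,tool(661.5+.0061*yp-p[0],0,94.1-p[2]))
E
```

```text
[[ 2.5e-03  1.0e+00 -1.0e-04]
 [ 1.0e+00 -2.5e-03  1.0e-04]
 [ 1.0e-04 -1.0e-04 -1.0e+00]] [0.6629 0.1421 0.094 ]
229.07472583179828 [ 0.   0.  -0.1]
```

>>> move_arm:
  increments:
    - {"xyz":[-4,0,0],"roll":0.0036,"grip":0}
    - {"xyz":[-4,0,0],"roll":0,"grip":0}
    - {"xyz":[-4,0,0],"roll":0,"grip":0}
    - {"xyz":[-4,0,0],"roll":0,"grip":0}
    - {"xyz":[-4,0,0],"roll":0,"grip":0}

```text
time_s: 26.72
position: [0.6628, 0.1219, 0.0941]
tcp_rot: [[0.006, 1.0, 0.0], [1.0, -0.006, -0.0], [-0.0, 0.0, -1.0]]
force: [-0.3, -0.7, -0.4]
opening: 0.248
grasp_force: 30.0
```

>>> move_arm:
  increments:
    - {"xyz":[-4,0,0],"roll":0,"grip":0}
    - {"xyz":[-4,0,0],"roll":0,"grip":0}
    - {"xyz":[0,0,0],"roll":0,"grip":0}
    - {"xyz":[0,0,0],"roll":0,"grip":0}
    - {"xyz":[0,0,0],"roll":0,"grip":0}

```text
time_s: 27.13
position: [0.6627, 0.1145, 0.0941]
tcp_rot: [[0.006, 1.0, -0.0], [1.0, -0.006, 0.0], [0.0, -0.0, -1.0]]
force: [0.5, -0.3, 0.2]
opening: 0.246
grasp_force: 30.0
```

```bash
python3 - <<'E'
from h import *
s=bot.read_state(); print(np.round(s['tcp_rot'],4),np.round(s['position'],4),np.round(s['force'],1),np.round(s['moment'],2))
p=np.array(s['position'])*1000; yp=p[1]+86.98; print(yp,tool(661.5+.0061*yp-p[0],0,94.1-p[2]))
E
```

```text
[[ 5.5e-03  1.0e+00 -0.0e+00]
 [ 1.0e+00 -5.5e-03  2.0e-04]
 [ 2.0e-04 -0.0e+00 -1.0e+00]] [0.6627 0.1145 0.0941] [ 0.5 -0.3  0.2] [ 0.08 -0.11 -0.03]
201.49977685393458 [ 0.  0. -0.]
```

>>> move_arm:
  increments:
    - {"xyz":[-10,0,0],"roll":0,"grip":0}
    - {"xyz":[-10,0,0],"roll":0,"grip":0}
    - {"xyz":[-10,0,0],"roll":0,"grip":0}
    - {"xyz":[-10,0,0],"roll":0,"grip":0}
    - {"xyz":[-10,0,0],"roll":0,"grip":0}

```text
time_s: 27.55
position: [0.6625, 0.0629, 0.0941]
tcp_rot: [[0.006, 1.0, 0.0], [1.0, -0.006, -0.0], [-0.0, 0.0, -1.0]]
force: [-0.2, -0.0, -0.4]
opening: 0.248
grasp_force: 30.0
```

>>> move_arm:
  increments:
    - {"xyz":[-10,0,0],"roll":0,"grip":0}
    - {"xyz":[-10,0,0],"roll":0,"grip":0}
    - {"xyz":[-10,0,0],"roll":0,"grip":0}
    - {"xyz":[-10,0,0],"roll":0,"grip":0}
    - {"xyz":[0,0,0],"roll":0,"grip":0}

```text
time_s: 27.97
position: [0.6625, 0.0219, 0.0941]
tcp_rot: [[0.007, 1.0, 0.0], [1.0, -0.007, -0.001], [-0.001, 0.0, -1.0]]
force: [-0.2, -0.2, -1.6]
opening: 0.251
grasp_force: 30.0
```

>>> move_arm:
  increments:
    - {"xyz":[-4,0,0],"roll":0,"grip":0}
    - {"xyz":[-4,0,0],"roll":0,"grip":0}
    - {"xyz":[-4,0,0],"roll":0,"grip":0}
    - {"xyz":[0,0,0],"roll":0,"grip":0}
    - {"xyz":[0,0,0],"roll":0,"grip":0}

```text
time_s: 28.38
position: [0.6622, 0.0125, 0.094]
tcp_rot: [[0.005, 1.0, 0.0], [1.0, -0.005, 0.0], [0.0, 0.0, -1.0]]
force: [0.3, -0.1, -1.0]
opening: 0.252
grasp_force: 30.0
```

```bash
python3 - <<'E'
from h import *
s=bot.read_state(); print(np.round(s['tcp_rot'],4),np.round(s['position'],4),np.round(s['force'],1),np.round(s['moment'],2))
p=np.array(s['position'])*1000; yp=p[1]+86.98; print(yp,tool(661.5+.0061*yp-p[0],0,94.1-p[2]))
E
```

```text
[[ 5.4e-03  1.0e+00  0.0e+00]
 [ 1.0e+00 -5.4e-03  2.0e-04]
 [ 2.0e-04  0.0e+00 -1.0e+00]] [0.6622 0.0125 0.094 ] [ 0.3 -0.1 -1. ] [ 0.02 -0.09 -0.02]
99.52639938595341 [-0.  -0.1 -0.1]
```

>>> move_arm:
  increments:
    - {"xyz":[-3,0,0],"roll":0,"grip":0}
    - {"xyz":[-3,0,0],"roll":0,"grip":0}
    - {"xyz":[-3,0,0],"roll":0,"grip":0}
    - {"xyz":[-3,0,0],"roll":0,"grip":0}
    - {"xyz":[-3,0,0],"roll":0,"grip":0}

```text
time_s: 28.8
position: [0.6621, -0.0029, 0.0941]
tcp_rot: [[0.005, 1.0, 0.0], [1.0, -0.005, -0.0], [-0.0, 0.0, -1.0]]
force: [-0.4, 0.5, -1.4]
opening: 0.249
grasp_force: 30.0
```

>>> move_arm:
  increments:
    - {"xyz":[-3,0,0],"roll":0,"grip":0}
    - {"xyz":[-2,0,0],"roll":0,"grip":0}
    - {"xyz":[-1,0,0],"roll":0,"grip":0}
    - {"xyz":[0,0,0],"roll":0,"grip":0}
    - {"xyz":[0,0,0],"roll":0,"grip":0}

```text
time_s: 29.22
position: [0.6621, -0.0077, 0.0941]
tcp_rot: [[0.005, 1.0, 0.0], [1.0, -0.005, 0.001], [0.001, 0.0, -1.0]]
force: [-0.3, 4.0, 0.2]
opening: 0.253
grasp_force: 30.0
```

>>> move_arm:
  increments:
    - {"xyz":[-1,0,0],"roll":0,"grip":0}
    - {"xyz":[0,0,0],"roll":0,"grip":0}
    - {"xyz":[0,0,0],"roll":0,"grip":0}

```text
time_s: 29.47
position: [0.6621, -0.0077, 0.0941]
tcp_rot: [[0.006, 1.0, 0.0], [1.0, -0.006, 0.003], [0.003, 0.0, -1.0]]
force: [1.2, 6.5, -0.4]
opening: 0.247
grasp_force: 30.0
```

>>> move_arm:
  increments:
    - {"xyz":[-2,0,0],"roll":0,"grip":0}
    - {"xyz":[0,0,0],"roll":0,"grip":0}
    - {"xyz":[0,0,0],"roll":0,"grip":50}
    - {"xyz":[0,0,0],"roll":0,"grip":50}
    - {"xyz":[0,0,0],"roll":0,"grip":50}

```text
time_s: 29.88
position: [0.6622, -0.0124, 0.0942]
tcp_rot: [[0.005, 1.0, 0.0], [1.0, -0.005, -0.002], [-0.002, 0.0, -1.0]]
force: [0.2, 1.2, 0.5]
opening: 0.393
grasp_force: 0.3
```

>>> move_arm:
  increments:
    - {"xyz":[0,0,0],"roll":0,"grip":50}
    - {"xyz":[0,0,-30],"roll":0,"grip":50}
    - {"xyz":[0,0,-40],"roll":0,"grip":50}
    - {"xyz":[0,0,-40],"roll":0,"grip":50}
    - {"xyz":[0,0,-40],"roll":0,"grip":50}

```text
time_s: 30.3
position: [0.6615, -0.0124, 0.2453]
tcp_rot: [[0.006, 1.0, -0.001], [1.0, -0.006, -0.001], [-0.001, -0.001, -1.0]]
force: [1.3, 0.4, -0.3]
opening: 0.497
grasp_force: 0.0
```

>>> move_arm:
  increments:
    - {"xyz":[29,-22,0],"roll":0,"grip":60}
    - {"xyz":[29,-22,0],"roll":0,"grip":60}
    - {"xyz":[29,-22,0],"roll":0,"grip":60}
    - {"xyz":[29,-22,0],"roll":0,"grip":60}
    - {"xyz":[29,-22,0],"roll":0,"grip":60}

```text
time_s: 30.72
position: [0.5518, 0.1343, 0.2444]
tcp_rot: [[0.007, 1.0, 0.001], [1.0, -0.007, -0.001], [-0.001, 0.001, -1.0]]
force: [0.8, 0.6, 0.7]
opening: 0.596
grasp_force: 0.0
```

>>> move_arm:
  increments:
    - {"xyz":[29,-22,0],"roll":0,"grip":60}
    - {"xyz":[29,-22,0],"roll":0,"grip":60}
    - {"xyz":[29,-22,0],"roll":0,"grip":60}
    - {"xyz":[29,-22,0],"roll":0,"grip":60}
    - {"xyz":[29,-22,0],"roll":0,"grip":60}

```text
time_s: 31.13
position: [0.4427, 0.2802, 0.2443]
tcp_rot: [[0.006, 1.0, 0.001], [1.0, -0.006, -0.001], [-0.001, 0.001, -1.0]]
force: [0.7, 0.5, -0.1]
opening: 0.602
grasp_force: 0.0
```

>>> move_arm:
  increments:
    - {"xyz":[0,0,0],"roll":0.085,"grip":60}
    - {"xyz":[0,0,0],"roll":0.085,"grip":60}
    - {"xyz":[0,0,0],"roll":0,"grip":60}
    - {"xyz":[0,0,0],"roll":0,"grip":60}
    - {"xyz":[0,0,0],"roll":0,"grip":60}

```text
time_s: 31.55
position: [0.444, 0.2791, 0.2441]
tcp_rot: [[0.174, 0.985, 0.0], [0.985, -0.174, -0.0], [-0.0, 0.0, -1.0]]
force: [0.7, 0.0, 0.6]
opening: 0.599
grasp_force: 0.0
```

```bash
python3 - <<'E'
from h import *
im,W,T=snap('wrist'); save('w8',im); np.save('w8.npy',W)
s=bot.read_state(); print(np.round(s['tcp_rot'],4),np.round(s['position'],4))
for r in bot.trace('bar1','wrist'):
    k=r['mask']; v,u=np.where(k); col=im[k].mean(0).round(); print(round(r['conf'],2),u.min(),u.max(),v.min(),v.max(),col)
    if col[2]>100: bar(W,cv2.dilate(k.astype(np.uint8),np.ones((5,5)))>0)
E
```

```text
[[ 1.742e-01  9.847e-01  2.000e-04]
 [ 9.847e-01 -1.742e-01 -2.000e-04]
 [-2.000e-04  2.000e-04 -1.000e+00]] [0.4441 0.2791 0.2441]
0.85 145 177 61 220 [174. 166.  47.]
0.63 317 384 0 102 [185. 181.  53.]
```

View pics/w8.png

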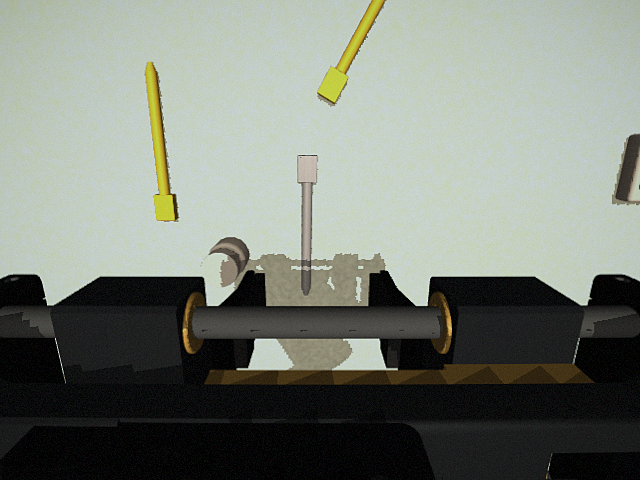

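Bar B, grey, has its handle at px (307,168) and tip at (306,292). The two yellow look-alikes are at (160,140) and (345,55). The small jar at (228,262) stays clear of the fingers.

```bash
python3 - <<'E'
from h import *
W=np.load('w8.npy'); m=np.zeros((480,640),bool); m[148:285,290:325]=1
m&=(W[...,2]>.005)
bar(W,m)
b=box(W,.36,.50,.33,.42,.006,.2); print(len(b))
im=W[225:292,195:255].reshape(-1,3); j=im[im[:,2]>.01]; print('jar',j.min(0),j.max(0))
E
```

```text
handle mid [440.9 325. ] dir deg -101.24 len 154.2 handle lateral [-11.   10.1]
yaw 79.95 want 78.76 roll rad 0.0207 TCP [444.  279.1 244. ] tool d now [ 44.6 -11.1  -0. ]
839
jar [0.31119619 0.22156471 0.01001951] [0.42105013 0.3236512  0.32546303]
```

>>> move_arm:
  increments:
    - {"xyz":[0,0,0],"roll":0.0207,"grip":60}
    - {"xyz":[22.2,-6.1,30],"roll":0,"grip":60}
    - {"xyz":[22.2,-6.1,30],"roll":0,"grip":60}
    - {"xyz":[0,0,36],"roll":0,"grip":60}
    - {"xyz":[0,0,36],"roll":0,"grip":60}

```text
time_s: 32.07
position: [0.4412, 0.3268, 0.1114]
tcp_rot: [[0.194, 0.981, 0.003], [0.981, -0.194, 0.001], [0.002, 0.003, -1.0]]
force: [1.2, 0.4, -0.5]
opening: 0.599
grasp_force: 0.0
```

>>> move_arm:
  increments:
    - {"xyz":[0,0,36],"roll":0,"grip":60}
    - {"xyz":[0,0,30],"roll":0,"grip":60}
    - {"xyz":[0,0,20],"roll":0,"grip":60}
    - {"xyz":[0,0,10],"roll":0,"grip":60}
    - {"xyz":[0,0,0],"roll":0,"grip":60}

```text
time_s: 32.48
position: [0.4392, 0.3247, 0.0138]
tcp_rot: [[0.196, 0.981, -0.004], [0.981, -0.196, -0.002], [-0.003, -0.004, -1.0]]
force: [-0.3, -0.9, 0.7]
opening: 0.599
grasp_force: 0.0
```

>>> move_arm:
  increments:
    - {"xyz":[0,0,0],"roll":0,"grip":60}
    - {"xyz":[0,0,0],"roll":0,"grip":60}
    - {"xyz":[0,0,0],"roll":0,"grip":60}
    - {"xyz":[0,0,0],"roll":0,"grip":60}

```text
time_s: 32.82
position: [0.4413, 0.3261, 0.0176]
tcp_rot: [[0.195, 0.981, 0.003], [0.981, -0.195, 0.001], [0.002, 0.003, -1.0]]
force: [-0.2, -0.8, -0.1]
opening: 0.599
grasp_force: 0.0
```

>>> move_arm:
  increments:
    - {"xyz":[-0.5,0,7],"roll":0,"grip":60}
    - {"xyz":[0,0,7],"roll":0,"grip":60}
    - {"xyz":[0,0,0],"roll":0,"grip":60}
    - {"xyz":[0,0,0],"roll":0,"grip":60}

```text
time_s: 33.15
position: [0.4396, 0.3248, 0.0014]
tcp_rot: [[0.195, 0.981, -0.001], [0.981, -0.195, -0.001], [-0.001, -0.001, -1.0]]
force: [0.2, 0.9, 0.1]
opening: 0.6
grasp_force: 0.0
```

>>> move_arm:
  increments:
    - {"xyz":[0,0,0],"roll":0,"grip":0}
    - {"xyz":[0,0,0],"roll":0,"grip":0}
    - {"xyz":[0,0,0],"roll":0,"grip":0}
    - {"xyz":[0,0,0],"roll":0,"grip":0}
    - {"xyz":[0,0,0],"roll":0,"grip":0}

```text
time_s: 33.57
position: [0.4402, 0.3252, 0.0021]
tcp_rot: [[0.195, 0.981, 0.0], [0.981, -0.195, 0.0], [0.0, 0.0, -1.0]]
force: [0.5, 0.5, -0.2]
opening: 0.307
grasp_force: 0.0
```

>>> move_arm:
  increments:
    - {"xyz":[0,0,0],"roll":0,"grip":0}
    - {"xyz":[0,0,0],"roll":0,"grip":0}
    - {"xyz":[0,0,0],"roll":0,"grip":0}

```text
time_s: 33.82
position: [0.4403, 0.3251, 0.0022]
tcp_rot: [[0.195, 0.981, 0.0], [0.981, -0.195, 0.0], [0.0, 0.0, -1.0]]
force: [0.7, 0.0, 1.1]
opening: 0.249
grasp_force: 30.0
```

>>> move_arm:
  increments:
    - {"xyz":[0,0,-15],"roll":0,"grip":0}
    - {"xyz":[0,0,-30],"roll":0,"grip":0}
    - {"xyz":[0,0,-36],"roll":0,"grip":0}
    - {"xyz":[0,0,-36],"roll":0,"grip":0}
    - {"xyz":[0,0,-30],"roll":0,"grip":0}

```text
time_s: 34.23
position: [0.4401, 0.3252, 0.151]
tcp_rot: [[0.195, 0.981, 0.001], [0.981, -0.195, 0.0], [0.001, 0.001, -1.0]]
force: [0.1, 0.8, -1.4]
opening: 0.248
grasp_force: 30.0
```

>>> move_arm:
  increments:
    - {"xyz":[0,0,-20],"roll":-0.095,"grip":0}
    - {"xyz":[0,0,0],"roll":-0.095,"grip":0}
    - {"xyz":[0,0,0],"roll":0,"grip":0}
    - {"xyz":[-15,10,0],"roll":0,"grip":0}
    - {"xyz":[-25,17,0],"roll":0,"grip":0}

```text
time_s: 34.65
position: [0.4646, 0.2859, 0.1682]
tcp_rot: [[0.005, 1.0, -0.003], [1.0, -0.005, 0.0], [0.0, -0.003, -1.0]]
force: [-0.0, -0.4, -0.4]
opening: 0.25
grasp_force: 30.0
```

>>> move_arm:
  increments:
    - {"xyz":[-25,17,0],"roll":0,"grip":0}
    - {"xyz":[-25,17,0],"roll":0,"grip":0}
    - {"xyz":[-25,17,0],"roll":0,"grip":0}
    - {"xyz":[-25,17,0],"roll":0,"grip":0}
    - {"xyz":[-25,17,0],"roll":0,"grip":0}

```text
time_s: 35.07
position: [0.5507, 0.158, 0.1676]
tcp_rot: [[0.009, 1.0, -0.003], [1.0, -0.009, -0.0], [-0.0, -0.003, -1.0]]
force: [0.7, -0.5, -0.8]
opening: 0.249
grasp_force: 30.0
```

>>> move_arm:
  increments:
    - {"xyz":[-13,9,0],"roll":0,"grip":0}
    - {"xyz":[0,0,0],"roll":0,"grip":0}
    - {"xyz":[0,0,30],"roll":0,"grip":0}
    - {"xyz":[0,0,30],"roll":0,"grip":0}
    - {"xyz":[0,0,20],"roll":0,"grip":0}

```text
time_s: 35.48
position: [0.5575, 0.1472, 0.0866]
tcp_rot: [[0.007, 1.0, -0.005], [1.0, -0.007, 0.0], [0.0, -0.005, -1.0]]
force: [-1.0, -0.1, -0.9]
opening: 0.248
grasp_force: 30.0
```

>>> move_arm:
  increments:
    - {"xyz":[0,0,5],"roll":0,"grip":0}
    - {"xyz":[0,0,0],"roll":0,"grip":0}
    - {"xyz":[0,0,0],"roll":0,"grip":0}
    - {"xyz":[0,0,0],"roll":0,"grip":0}

```text
time_s: 35.82
position: [0.5609, 0.147, 0.0853]
tcp_rot: [[0.006, 1.0, 0.002], [1.0, -0.006, 0.0], [0.0, 0.002, -1.0]]
force: [-0.5, -0.4, -0.4]
opening: 0.25
grasp_force: 30.0
```

```bash
cat > al.py <<'E'
from h import *
s=bot.read_state(); print(np.round(s['tcp_rot'],4).tolist(),np.round(s['position'],4),np.round(s['force'],1),s['opening'],s['grasp_force'])
p=np.array(s['position'])*1000; yp=p[1]+86.36; print('yp',yp,tool(559.5+.0061*yp-p[0],0,94.1-p[2]),'roll',.0061-s['tcp_rot'][0][0])
E
python3 al.py
```

```text
[[0.0059, 1.0, 0.0024], [1.0, -0.0059, 0.0003], [0.0003, 0.0024, -1.0]] [0.5609 0.147  0.0853] [-0.5 -0.4 -0.4] 0.2501362855523006 29.986635446548462
yp 233.33951640201036 [ 0.   0.  -8.8] roll 0.0002463641812775492
```

>>> move_arm:
  increments:
    - {"xyz":[0,0,-6],"roll":0,"grip":0}
    - {"xyz":[0,0,-4],"roll":0,"grip":0}
    - {"xyz":[0,0,0],"roll":0,"grip":0}
    - {"xyz":[0,0,0],"roll":0,"grip":0}
    - {"xyz":[0,0,0],"roll":0,"grip":0}

```text
time_s: 36.23
position: [0.5603, 0.1463, 0.0947]
tcp_rot: [[0.006, 1.0, 0.001], [1.0, -0.006, 0.0], [0.0, 0.001, -1.0]]
force: [-0.7, 0.5, -1.1]
opening: 0.248
grasp_force: 30.0
```

```bash
sed -i 's/94.1-p/95.2-p/' al.py; python3 al.py
```

```text
[[0.0063, 1.0, 0.001], [1.0, -0.0063, 0.0001], [0.0001, 0.001, -1.0]] [0.5603 0.1463 0.0947] [-0.7  0.5 -1.1] 0.24831775319258054 29.986485242843628
yp 232.67511729424922 [ 0.   0.6 -0.5] roll -0.00017374982912533345
```

Tip is about 12 mm from the rail face. Correct and advance through the first hole.

>>> move_arm:
  increments:
    - {"xyz":[-3,0.6,-0.5],"roll":0,"grip":0}
    - {"xyz":[0,0,0],"roll":0,"grip":0}
    - {"xyz":[0,0,0],"roll":0,"grip":0}
    - {"xyz":[0,0,0],"roll":0,"grip":0}

```text
time_s: 36.57
position: [0.5606, 0.1432, 0.0944]
tcp_rot: [[0.006, 1.0, -0.0], [1.0, -0.006, -0.0], [-0.0, -0.0, -1.0]]
force: [0.5, -0.5, -0.7]
opening: 0.248
grasp_force: 30.0
```

>>> move_arm:
  increments:
    - {"xyz":[-4,0,0],"roll":0,"grip":0}
    - {"xyz":[-4,0,0],"roll":0,"grip":0}
    - {"xyz":[-4,0,0],"roll":0,"grip":0}
    - {"xyz":[0,0,0],"roll":0,"grip":0}
    - {"xyz":[0,0,0],"roll":0,"grip":0}

```text
time_s: 36.98
position: [0.5606, 0.1309, 0.0945]
tcp_rot: [[0.007, 1.0, -0.0], [1.0, -0.007, 0.0], [0.0, -0.0, -1.0]]
force: [-0.7, -0.9, -1.3]
opening: 0.252
grasp_force: 30.0
```

>>> move_arm:
  increments:
    - {"xyz":[-4,0,0],"roll":0,"grip":0}
    - {"xyz":[-4,0,0],"roll":0,"grip":0}
    - {"xyz":[-4,0,0],"roll":0,"grip":0}
    - {"xyz":[0,0,0],"roll":0,"grip":0}
    - {"xyz":[0,0,0],"roll":0,"grip":0}

```text
time_s: 37.4
position: [0.5606, 0.119, 0.0946]
tcp_rot: [[0.007, 1.0, -0.0], [1.0, -0.007, 0.0], [0.0, -0.0, -1.0]]
force: [-0.4, 0.5, -0.9]
opening: 0.249
grasp_force: 30.0
```

```bash
python3 al.py
```

```text
[[0.0067, 1.0, -0.0], [1.0, -0.0067, 0.0], [0.0, -0.0, -1.0]] [0.5606 0.119  0.0946] [-0.4  0.5 -0.9] 0.24927461203467707 29.986576437950134
yp 205.39122268731427 [ 0.   0.2 -0.6] roll -0.0005540538347235226
```

>>> move_arm:
  increments:
    - {"xyz":[-10,0.1,-0.4],"roll":0,"grip":0}
    - {"xyz":[-10,0,0],"roll":0,"grip":0}
    - {"xyz":[-10,0,0],"roll":0,"grip":0}
    - {"xyz":[-10,0,0],"roll":0,"grip":0}
    - {"xyz":[-10,0,0],"roll":0,"grip":0}

```text
time_s: 37.82
position: [0.5603, 0.068, 0.095]
tcp_rot: [[0.007, 1.0, 0.0], [1.0, -0.007, -0.0], [-0.0, 0.0, -1.0]]
force: [-0.4, 0.0, -0.6]
opening: 0.248
grasp_force: 30.0
```

>>> move_arm:
  increments:
    - {"xyz":[-10,0,0],"roll":0,"grip":0}
    - {"xyz":[-10,0,0],"roll":0,"grip":0}
    - {"xyz":[-10,0,0],"roll":0,"grip":0}
    - {"xyz":[-10,0,0],"roll":0,"grip":0}
    - {"xyz":[0,0,0],"roll":0,"grip":0}

```text
time_s: 38.23
position: [0.5604, 0.0272, 0.095]
tcp_rot: [[0.008, 1.0, 0.0], [1.0, -0.008, -0.001], [-0.001, 0.0, -1.0]]
force: [-0.0, -0.6, -1.3]
opening: 0.247
grasp_force: 30.0
```

>>> move_arm:
  increments:
    - {"xyz":[-5,0,0],"roll":0,"grip":0}
    - {"xyz":[-5,0,0],"roll":0,"grip":0}
    - {"xyz":[-5,0,0],"roll":0,"grip":0}
    - {"xyz":[0,0,0],"roll":0,"grip":0}
    - {"xyz":[0,0,0],"roll":0,"grip":0}

```text
time_s: 38.65
position: [0.56, 0.0143, 0.095]
tcp_rot: [[0.006, 1.0, 0.0], [1.0, -0.006, 0.0], [0.0, 0.0, -1.0]]
force: [-0.2, 0.3, -0.9]
opening: 0.244
grasp_force: 30.0
```

```bash
python3 al.py
```

```text
[[0.0063, 1.0, 0.0], [1.0, -0.0063, 0.0001], [0.0001, 0.0, -1.0]] [0.56   0.0143 0.095 ] [-0.2  0.3 -0.9] 0.2444467157471478 29.986434280872345
yp 100.63813928986055 [ 0.   0.1 -0.2] roll -0.00022709282670875346
```

>>> move_arm:
  increments:
    - {"xyz":[-3,0,0],"roll":0,"grip":0}
    - {"xyz":[-3,0,0],"roll":0,"grip":0}
    - {"xyz":[-3,0,0],"roll":0,"grip":0}
    - {"xyz":[-3,0,0],"roll":0,"grip":0}
    - {"xyz":[-3,0,0],"roll":0,"grip":0}

```text
time_s: 39.07
position: [0.5599, -0.0009, 0.095]
tcp_rot: [[0.006, 1.0, 0.0], [1.0, -0.006, -0.0], [-0.0, 0.0, -1.0]]
force: [0.2, 0.4, -1.6]
opening: 0.25
grasp_force: 30.0
```

>>> move_arm:
  increments:
    - {"xyz":[-3,0,0],"roll":0,"grip":0}
    - {"xyz":[-2,0,0],"roll":0,"grip":0}
    - {"xyz":[-1,0,0],"roll":0,"grip":0}
    - {"xyz":[0,0,0],"roll":0,"grip":0}
    - {"xyz":[0,0,0],"roll":0,"grip":0}

```text
time_s: 39.48
position: [0.5599, -0.0067, 0.095]
tcp_rot: [[0.006, 1.0, 0.0], [1.0, -0.006, -0.0], [-0.0, 0.0, -1.0]]
force: [-0.2, 0.2, 0.2]
opening: 0.253
grasp_force: 30.0
```

>>> move_arm:
  increments:
    - {"xyz":[-2,0,0],"roll":0,"grip":0}
    - {"xyz":[-1,0,0],"roll":0,"grip":0}
    - {"xyz":[0,0,0],"roll":0,"grip":0}

```text
time_s: 39.73
position: [0.5599, -0.0069, 0.095]
tcp_rot: [[0.008, 1.0, 0.0], [1.0, -0.008, 0.005], [0.005, 0.0, -1.0]]
force: [2.0, 8.8, -0.1]
opening: 0.248
grasp_force: 30.0
```

>>> move_arm:
  increments:
    - {"xyz":[0,0,0],"roll":0,"grip":50}
    - {"xyz":[0,0,0],"roll":0,"grip":50}
    - {"xyz":[0,0,0],"roll":0,"grip":50}
    - {"xyz":[0,0,0],"roll":0,"grip":50}
    - {"xyz":[0,0,-30],"roll":0,"grip":50}

```text
time_s: 40.15
position: [0.556, -0.0094, 0.1206]
tcp_rot: [[0.007, 1.0, -0.011], [1.0, -0.006, 0.002], [0.002, -0.011, -1.0]]
force: [-0.9, -0.2, -0.7]
opening: 0.479
grasp_force: 0.0
```

>>> move_arm:
  increments:
    - {"xyz":[0,0,-40],"roll":0,"grip":50}
    - {"xyz":[0,0,-40],"roll":0,"grip":50}
    - {"xyz":[0,0,-40],"roll":0,"grip":50}
    - {"xyz":[-30,17,0],"roll":0,"grip":50}
    - {"xyz":[-30,17,0],"roll":0,"grip":50}

```text
time_s: 40.57
position: [0.595, -0.0699, 0.2492]
tcp_rot: [[0.003, 1.0, 0.007], [1.0, -0.003, -0.002], [-0.002, 0.007, -1.0]]
force: [0.6, -0.6, -0.8]
opening: 0.501
grasp_force: 0.0
```

>>> move_arm:
  increments:
    - {"xyz":[-15,17,0],"roll":0,"grip":50}
    - {"xyz":[0,0,0],"roll":0,"grip":50}
    - {"xyz":[0,0,0],"roll":0,"grip":50}
    - {"xyz":[0,0,0],"roll":0,"grip":50}

```text
time_s: 40.9
position: [0.6094, -0.0846, 0.2443]
tcp_rot: [[0.006, 1.0, -0.002], [1.0, -0.006, 0.001], [0.001, -0.002, -1.0]]
force: [-0.9, 0.2, 0.3]
opening: 0.499
grasp_force: 0.0
```

```bash
python3 - <<'E'
from h import *
im,W,T=snap('wrist'); save('w9',im)
s=bot.read_state(); print(np.round(s['position'],4))
for n,x in (('A',.6619),('B',.5599)):
    P=box(W,x-.014,x+.014,-.0195,.04,.09,.109); rect(P,n); print(P[:,1].min(),P[:,1].max(),np.median(P[:,2]))
    P=box(W,x-.0145,x+.0145,-.20,-.155,.09,.109); print('tip',len(P))
rect(box(W,.53,.75,-.06,.02,.1095,.114),'railL')
rect(box(W,.44,.49,-.11,-.06,.12,.14),'pin'); rect(box(W,.514,.545,-.13,-.06,.0925,.101),'nose')
im2,W2,T2=snap('scene'); cv2.imwrite('pics/s2.png',cv2.resize(im2[180:380,100:420,::-1],None,fx=2.4,fy=2.4,interpolation=cv2.INTER_CUBIC))
E
```

```text
[ 0.6092 -0.0842  0.2444]
A 941 [661.7  -5.5] [22.2 27.7] 0.1 z 0.103
-0.019370048912244114 0.008397347590571543 0.10300942074044361
tip 0
B 967 [559.6  -5.7] [22.6 27.6] 0.03 z 0.1031
-0.01946415125551556 0.008156146680140166 0.10308364566093109
tip 0
railL 2160 [611.4 -26.8] [ 10.  140.4] 89.74 z 0.1117
pin 246 [459.1 -86.1] [11.4 11.7] 73.78 z 0.1303
nose 630 [529.5 -86.4] [31.  17.7] 0.18 z 0.0948
```

View pics/w9.png

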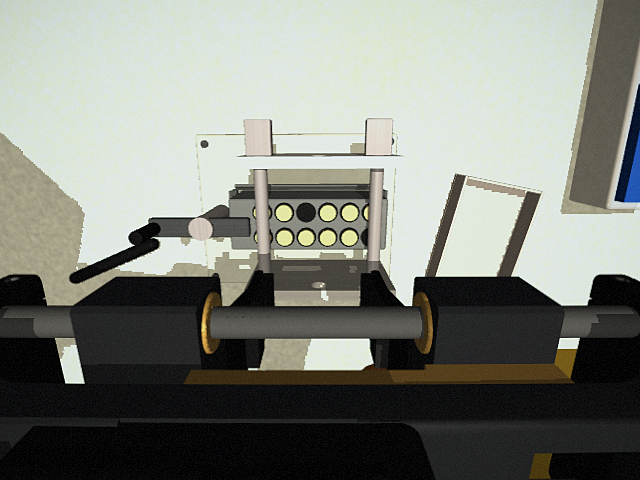

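View pics/s2.png

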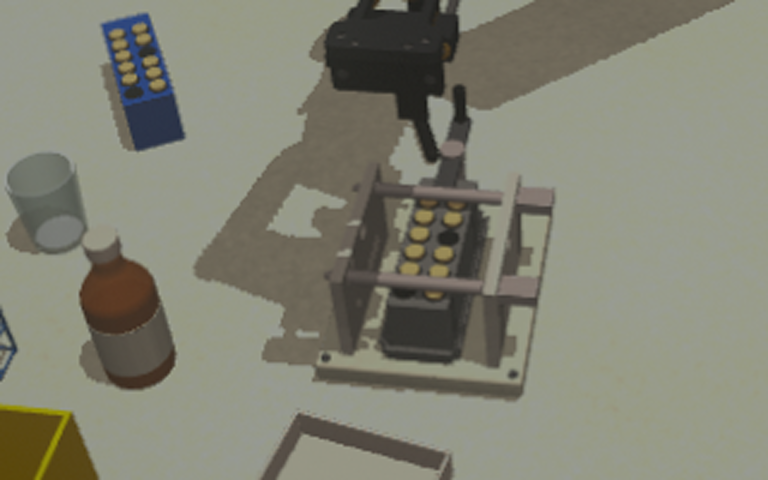

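Both bars pass through both rails. Their handles, at px (258,137) and (379,137), are flush on the left rail, with ends at y 8.3 mm, which puts the shoulders on the rail face. The latch is shut, and the bottle and beaker are standing. There is no third grey bar. I'll hand in now.

```bash
python3 -c "
from rig import bot
print(bot.hand_in())"
```

```text
the job is handed in; nothing more can be done
None
```

I handed the job in at about 41 s on the robot's clock: the block is seated in the pocket, the latch is fully shut over its end, and both steel bars on the bench are pushed through the rails (hole pairs 1 and 3) with handles against the rail; the final pictures show the bottle and beaker still standing, and the hand-in returned no verdict.

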